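# Unstack the samples beside the lab balance

### The job

A weighed sample sits in the dark crucible on the balance: first take the bright metal cup off the top of the stack and cover the crucible with it, mouth-down and rim on rim, leaving the crucible where it stands on the pan. Then set the blue tin in the middle of the blue round plate and the orange tin in the middle of the orange round plate, both upright, and last of all put the emptied green case centred and square on the green mat, parallel to its long sides. Set things down without dropping them and let go of everything.

Things in the scene. Friction and masses are not known exactly. Their poses are not given: they have to be found in the camera images.
- cover_mid (a point): Bright metal cup, open below (already mouth-down), straight round wall: 40 mm outer diameter, 5 mm wall, 40 mm high, about 0.12 kg. It starts on top of one of the two tins (either one). The point is its centre, 20 mm above its rim; z up.
- crucible_mid (a point): Dark metal crucible with a brown pressed tablet in it, standing mouth-up on the balance's round steel pan (115 mm across; pan top about 74 mm above the table; white balance 240 x 170 mm, body 62 mm high, fixed). 40 mm outer diameter, 5 mm wall, 40 mm high, loose, about 0.25 kg. The point is its centre, 20 mm below its rim; z up. With the cup sitting on it the two centres are 40 mm apart.
- blue_mid (a point): Solid round tin, blue, 54 mm diameter, 44 mm high, about 0.14 kg, flat lid and foot. It starts on the green case, 80 mm (centre to centre, 26 mm gap) along the case from the orange tin. The point is its centre, 22 mm above its foot; z up.
- orange_mid (a point): Solid round tin, orange, otherwise the same as the blue tin: 54 mm diameter, 44 mm high. The point is its centre, 22 mm above its foot; z up.
- case_mid (a point): Closed green case, 66 mm wide (its x), 144 mm long (its y), 36 mm high (z up), about 0.3 kg, lying on the table with both tins on its flat top about 40 mm either side of its middle along y. Grip it across its width. The point is its centre, 18 mm above its underside.
- blue_spot: Blue round plate with a white centre, 96 mm diameter, 5 mm thick, fixed on the table. Origin: centre of its underside, at table height; z up.
- orange_spot: Orange round plate with a white centre, 96 mm diameter, 5 mm thick, fixed on the table. Origin: centre of its underside, at table height; z up.
- green_mat: Flat green mat with a black inner field, 90 mm wide (its x), 170 mm long (its y), 4 mm thick, fixed on the table. Origin: centre of its underside, at table height; z up. The case may lie either way round along it.
Mind the look-alikes: they are no part of the job. There is more than one size of the part that bears case_mid; the job needs the smaller.

How it is judged:
By the outcome, as a careful person would: the job done as asked, in the order asked, and still so for the second after the job is handed in, with the robot touching nothing.
It also fails if it takes over 128 s, if anything falls off the work surface, if the arm or the gripper's body presses on something with over 40 N, if the wrist force passes 120 N, or if a joint passes its speed limit or range.

### The arm

A 7-joint arm with a two-finger parallel gripper is mounted at the origin on the work surface. World frame = base frame: x ahead of the robot, y to its left, z up, the work surface at z = 0. Lengths are in mm, angles in degrees, forces in N, time in s.
With the tool pointing down it reaches from about 350 to 900 mm from the base axis. Payload 7.2 kg.
Tool frame: the origin (TCP) lies midway between the tips of the shut fingers; the grasp point (between the pads) lies 19 mm behind it (r.grip_depth is the distance from the TCP to the grasp point, in mm); z points along the fingers, x is the direction in which the jaws open and shut, and the axes are right-handed (so a half turn about z gives the same grasp; the last joint's range is limited). The gripper opens to 88 mm and grips with 3 to 60 N. Pads are 20 mm wide; open, the fingers measure 115 mm over their backs; the gripper's body (75 mm by 178 mm) begins 61 mm behind the grasp point.
Start: joints at [70.863, 23.554, -0.728, 91.456, 0.321, 64.991, -4.71], TCP at [164.164, -603.058, 222.653] pointing down, gripper open.
Joint ranges: [-169.25, 169.25], [-16.82, 113.86], [-84.01, 82.57], [7.8, 145.47], [-59.2, 239.2], [7.22, 106.19], [-163.78, 163.78]. Speed limits (degrees/s): [136.94, 136.94, 172.46, 172.46, 180, 180, 180].

### API

Orientations are given as [roll, pitch, yaw] about the fixed x, y, z axes, in that order (R = Rz(yaw) Ry(pitch) Rx(roll)).
In Python, from station import r gives the robot as it stands.
- The arm moves only by the shell command python3 -m handwheel 'ROWS' [FORCE]. ROWS is JSON, a list of rows, each an object with "xyz": the shift along the tool's x, y, z in cm, a list of three; "yaw": the turn about the tool's z in rad; "grip": the finger opening in cm, from 0 to 8.78. In form: [{"xyz": [dx, dy, dz], "yaw": yaw, "grip": grip}, ...]. A call has 1 to 12 rows; each row is the pose to reach, as a shift and turn from the pose measured when the call began, along the tool's axes at that moment; what a row does not reach only later rows make up. A row lasts 1/12 s, in which the tool goes at most 41.7 mm and 7.16 degrees, less where a joint would pass 70% of its speed; a pose out of reach is approached as far as the arm can. A call with a gripper value outside its range is refused whole. The fingers move at their own pace and stop on an object; FORCE is the grip in N (left out, the last holds). Time passes only in rows, so rows that repeat a pose let the fingers close. It gives the time, the measured TCP pose, the force and the opening at its end, in the units of the state.
- r.read_state(): the state, without advancing time (a new reading comes with each control period).
- r.camera(name): name is "scene" or "top"; returns (picture, depth): 400x640x3 uint8, red, green, blue; 400x640 float32, mm along the optical axis (not along the pixel's ray), 0 where there is no reading.
- r.camera_model(name): a dict with "fx", "fy", "cx", "cy" (pixels), "k1" (the pictures are not rectified: a ray, as slopes to the right and down, at radius r is drawn at 1 + k1 r^2 times it, then the intrinsics apply), "world_to_cam" (4x4, takes a point from world to camera coordinates). Camera axes: x right, y up, looking along -z (the intrinsics and any distortion apply to the point x, -y, -z); pixel columns grow to the right and rows downward; lengths in mm; the calibration is good to about 2 mm. A picture is of the moment at which its call begins. camera_model takes no time and is no camera call.
- r.job_done(): hands the job in, once; it reports no verdict.
The state is a dict: "time": time; "joint_positions": joint angles; "qvel": joint speeds; "joint_torque": joint torques, N m; "eef_pos": TCP position; "tool_rot": TCP orientation; "ft_force": force on the tool from outside, world axes, zero at the start; "wrist_torque": the same for the moment, N m; "grip_width": opening from 0.0 (shut) to 1.0 (fully open).
Only numpy, scipy, OpenCV 4.12 (cv2) and the standard library are available. Lean on these libraries where they do the work, as an engineer would, in place of code of your own. Each camera call takes 0.05 s, during which the arm holds its last target. There are 200 camera calls.

## Working session

There is one attempt and no reset: what is moved stays moved. The work goes in short steps, Python scripts to look and compute and a shell command to move; the robot and the scene stay as the last step left them, time stands still between calls to the robot, and variables do not carry over. Pictures are saved under pics/ and viewed, about 12 in all and at most 16, crops included, and the job is handed in when it is done.

```bash
ls; mkdir -p pics
cat > h.py <<'E'
import numpy as np, cv2
from station import r
def shot(name,fn=None):
    im,d=r.camera(name)
    if fn: cv2.imwrite('pics/'+fn,im[:,:,::-1])
    return im,d
def world(name,d,us,vs):
    m=r.camera_model(name);us=np.atleast_1d(us).astype(float);vs=np.atleast_1d(vs).astype(float)
    xd=(us-m['cx'])/m['fx'];yd=(vs-m['cy'])/m['fy'];x,y=xd.copy(),yd.copy()
    for _ in range(20):
        s=1+m['k1']*(x*x+y*y);x,y=xd/s,yd/s
    z=d[vs.round().astype(int),us.round().astype(int)] if np.ndim(d) else np.full(us.shape,d)
    p=np.stack([x*z,-y*z,-z,np.ones_like(z)])
    return (np.linalg.inv(np.array(m['world_to_cam']))@p)[:3].T
def cloud(name,d):
    v,u=np.mgrid[0:400,0:640];P=world(name,d,u.ravel(),v.ravel()).reshape(400,640,3);P[d==0]=np.nan;return P
E
python3 - <<'E'
from h import *
for n in('top','scene'):
    im,d=shot(n,n+'0.png');np.savez(n+'0.npz',im=im,d=d);print(n,r.camera_model(n))
s=r.read_state();print(s)
E
```

```text
pics
top {'fx': 456.03554275510885, 'fy': 456.03554275510885, 'cx': 324.04975041043247, 'cy': 191.91275782228973, 'k1': -0.017192235510589696, 'world_to_cam': array([[ 5.61821717e-03, -9.99731587e-01, -2.24764369e-02,
         1.72265818e+01],
       [ 9.91696926e-01,  2.68251365e-03,  1.28569091e-01,
        -4.34401737e+02],
       [-1.28474288e-01, -2.30121424e-02,  9.91445812e-01,
        -1.07243089e+03],
       [ 0.00000000e+00,  0.00000000e+00,  0.00000000e+00,
         1.00000000e+00]])}
scene {'fx': 424.17031454671576, 'fy': 424.17031454671576, 'cx': 318.4924833058512, 'cy': 192.35086863083362, 'k1': 0.004947688281013861, 'world_to_cam': array([[ 5.88123886e-01,  8.08696839e-01, -1.09414813e-02,
        -2.78705344e+02],
       [-6.90999428e-01,  5.09466635e-01,  5.12799705e-01,
         2.56724381e+02],
       [ 4.20273821e-01, -2.94029198e-01,  8.58438551e-01,
        -1.19340718e+03],
       [ 0.00000000e+00,  0.00000000e+00,  0.00000000e+00,
         1.00000000e+00]])}
{'time': 0.1, 'joint_positions': array([70.86249205, 23.59749516, -0.72848396, 91.49780049,  0.31973169,
       64.98987364, -4.71129968]), 'qvel': array([ 0.08775457, -0.08232463, -0.06480042, -0.11591028, -0.04299194,
        0.02194524,  0.08672793]), 'joint_torque': array([ 2.66347764e-03, -5.89092422e+01,  6.43716920e-01, -2.91705251e+01,
       -5.38129848e-02,  1.45003424e-02,  5.18457887e-05]), 'eef_pos': array([ 164.03764867, -602.62826619,  221.88111399]), 'tool_rot': array([ 1.79995223e+02,  8.30110427e-02, -7.47706226e+01]), 'ft_force': array([ 0.66309745, -0.57498407,  0.0853524 ]), 'wrist_torque': array([ 0.01813345,  0.06185914, -0.00870271]), 'grip_width': 1.0008410566888286}
```

View pics/top0.png

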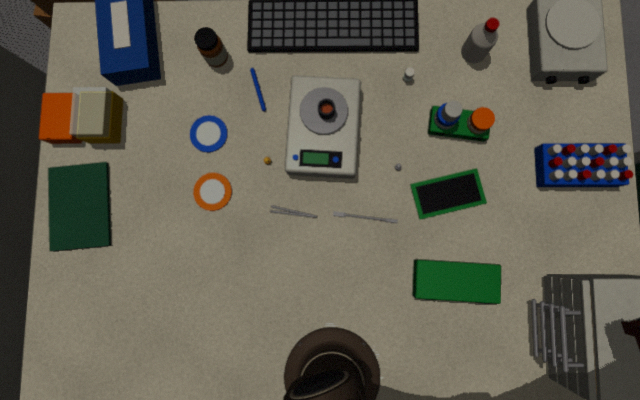

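View pics/scene0.png

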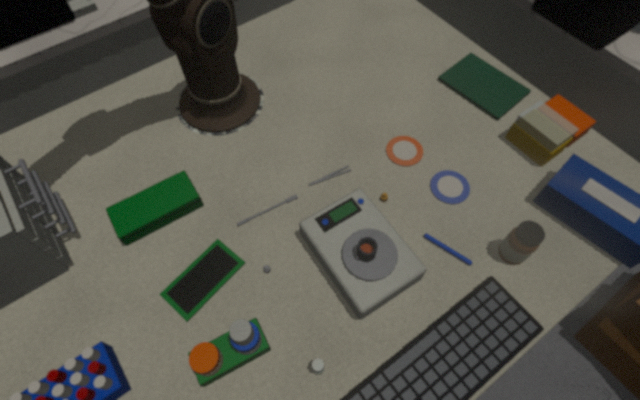

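The top view shows the metal cup (452,110) on the blue tin, with the orange tin (482,120), both on the small case. The crucible is at (326,108), the blue plate at (209,133), the orange plate at (212,191) and the mat at (449,193). The large green block at (458,282) is a decoy. The scene view agrees.

```bash
cat >> h.py <<'E'
def fitc(P,R=None):
    from scipy.optimize import least_squares
    c=P[:,:2].mean(0)
    if R: f=lambda q:np.hypot(*(P[:,:2]-q).T)-R; return least_squares(f,c,loss='soft_l1').x
E
python3 - <<'E'
from h import *
H={}
for n in('top','scene'):
    z=np.load(n+'0.npz');im,d=z['im'],z['d'];P=cloud(n,d);hsv=cv2.cvtColor(im,cv2.COLOR_RGB2HSV)
    X,Y,Z=np.moveaxis(P,2,0);h,s,v=np.moveaxis(hsv.astype(int),2,0)
    def rep(lab,m):
        if m.sum()<10: print(n,lab,'few',m.sum());return
        p=P[m];(c,w,a)=cv2.minAreaRect(p[:,:2].astype(np.float32)); (ec,er)=cv2.minEnclosingCircle(p[:,:2].astype(np.float32))
        print(n,lab,m.sum(),'mean',p.mean(0).round(1),'rect',np.round(c,1),np.round(w,1),round(a,1),'circ',np.round(ec,1),round(er,1),'zmed',np.nanmedian(p[:,2]).round(1))
    tb=(Z<20)
    box=lambda x,y,q:(abs(X-x)<q)&(abs(Y-y)<q)
    # coarse centres
    T=np.load('top0.npz')['d']
    g=lambda u,vv:world('top',T,u,vv)[0]
    st=g(465,125);cr=g(326,108);bl=g(209,133);og=g(212,191);mt=g(449,193)
    if n=='top':print(st,cr,bl,og,mt)
    rep('cup',box(st[0],st[1],110)&(Z>112))
    rep('tintops',box(st[0],st[1],110)&(Z>72)&(Z<90)&(h<15)&(s>150))
    rep('case',box(st[0],st[1],110)&(Z>30)&(Z<42)&(h>45)&(h<75)&(s>120))
    rep('casetop_all',box(st[0],st[1],110)&(Z>26))
    rep('crucible',box(cr[0],cr[1],60)&(Z>108))
    rep('pan',box(cr[0],cr[1],80)&(Z>70)&(Z<80))
    rep('blue',box(bl[0],bl[1],75)&(h>95)&(h<125)&(s>110)&tb)
    rep('orange',box(og[0],og[1],75)&((h<15)|(h>172))&(s>120)&tb)
    rep('mat',box(mt[0],mt[1],110)&(h>45)&(h<80)&(s>110)&tb)
    for q,w in((bl,'blue'),(og,'or')):
        m=box(q[0],q[1],75)&tb&(Z>2.8)
        rep(w+'z',m)
E
```

```text
[ 597.45934148 -322.0821633    38.76990955] [623.34136266  14.13195615  91.44762305] [585.15456884 309.49691582  10.34070142] [438.9369818  297.90931534   4.4852165 ] [ 435.09853718 -286.16507369    7.96864317]
top cup 262 mean [ 610.6 -271.6  120.4] rect [ 611.1 -272.3] [37.9 38.7] 2.2 circ [ 611.8 -272.7] 20.6 zmed 120.8
top tintops 423 mean [ 601.7 -350.9   80.7] rect [ 603.1 -351.6] [50.9 53.7] 44.5 circ [ 602.6 -351.8] 27.5 zmed 80.8
top case 655 mean [ 594.6 -303.    36.6] rect [ 605.2 -310.1] [142.6  66.3] 81.9 circ [ 604.  -310.1] 75.8 zmed 36.7
top casetop_all 1856 mean [ 599.2 -304.8   67. ] rect [ 605.3 -310.7] [145.9  67.3] 81.1 circ [ 605.5 -309.7] 77.7 zmed 71.5
top crucible 129 mean [620.   12.8 114.2] rect [620.   12.7] [38.4 38.8] 44.1 circ [620.4  13.3] 20.3 zmed 114.7
top pan 1431 mean [622.6  21.2  75.3] rect [622.2  13.1] [129.7 112.1] 73.4 circ [626.3   8.5] 68.5 zmed 75.3
top blue 588 mean [584.6 312.5   6.2] rect [585.5 313.3] [92.7 93.4] 0.2 circ [586.8 313.3] 48.6 zmed 6.3
top orange 667 mean [438.  297.1   6.2] rect [438.5 297.9] [95.4 95.7] 30.2 circ [439.
[... 835 characters left out ...]
d 77.1
scene crucible 148 mean [620.2  14.5 113.3] rect [619.6  14.7] [38.7 38.6] 0.8 circ [620.3  15.1] 20.6 zmed 113.4
scene pan 1849 mean [628.2  20.   73.8] rect [623.9  21.5] [113.6 113.5] 22.3 circ [623.6  21.9] 57.6 zmed 73.7
scene blue few 0
scene orange 409 mean [439.1 298.5   4.7] rect [438.5 299.8] [90.3 93.3] 48.3 circ [438.5 299.4] 47.8 zmed 4.8
scene mat 877 mean [ 439.  -287.4    3.7] rect [ 434.3 -282.7] [ 88.7 164.8] 13.6 circ [ 434.2 -283.1] 91.8 zmed 3.7
scene bluez 1045 mean [586.4 312.5   5.2] rect [585.6 309.5] [148.3 149.1] 0.3 circ [585.2 314.9] 101.1 zmed 5.1
scene orz 840 mean [439.7 297.6   5.2] rect [444.9 298.8] [147.4 140. ] 88.8 circ [451.5 290.1] 83.6 zmed 5.1
```

Run:
```python
import cv2,numpy as np
a=cv2.imread('pics/top0.png')
c=cv2.resize(a[80:230,390:510],None,fx=4,fy=4,interpolation=cv2.INTER_CUBIC)
b=cv2.imread('pics/scene0.png');e=cv2.resize(b[300:400,170:290],None,fx=3,fy=3,interpolation=cv2.INTER_CUBIC)
e=cv2.copyMakeBorder(e,0,300,0,0,cv2.BORDER_CONSTANT)[:600,:310]
cv2.imwrite('pics/crop0.png',np.hstack([c,e]))
```

```text
(no output)
```

View pics/crop0.png

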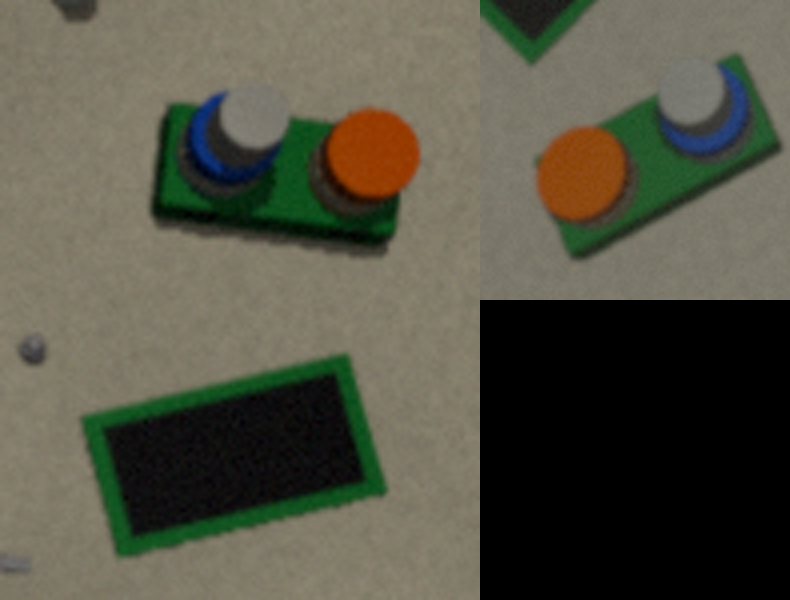

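The crop confirms it: the cup is on the blue tin, and the orange tin is on the other end of the case. Next is a helper that turns a target into tool-axis shifts.

```bash
cat > to.py <<'E'
import sys,numpy as np
from scipy.spatial.transform import Rotation as R
from station import r
s=r.read_state();M=R.from_euler('xyz',s['tool_rot'],degrees=True)
print('t',round(s['time'],2),'pos',s['eef_pos'].round(1),'rot',s['tool_rot'].round(1),'F',s['ft_force'].round(1),'w',round(s['grip_width']*87.8,1),'J',s['joint_positions'].round(0))
for a in sys.argv[1:]:
    v=[float(q) for q in a.split(',')]
    dy=(v[3]-s['tool_rot'][2]+180)%360-180
    print(a,'->',(M.inv().apply(np.array(v[:3])-s['eef_pos'])/10).round(2),'yaw',round(-np.radians(dy),3))
E
python3 to.py 612,-272,200,-8 612,-272,89,-8
```

```text
t 0.1 pos [ 164.  -602.6  221.9] rot [ 1.80e+02  1.00e-01 -7.48e+01] F [ 0.7 -0.6  0.1] w 87.9 J [71. 24. -1. 91.  0. 65. -5.]
612,-272,200,-8 -> [-20.13 -51.91   2.21] yaw -1.165
612,-272,89,-8 -> [-20.12 -51.91  13.31] yaw -1.165
```

```bash
python3 -m handwheel '[{"xyz":[-20.13,-51.9,2.2],"yaw":-1.165,"grip":8.7},{"xyz":[-20.13,-51.9,2.2],"yaw":-1.165,"grip":8.7},{"xyz":[-20.13,-51.9,2.2],"yaw":-1.165,"grip":8.7},{"xyz":[-20.13,-51.9,2.2],"yaw":-1.165,"grip":8.7},{"xyz":[-20.13,-51.9,2.2],"yaw":-1.165,"grip":8.7},{"xyz":[-20.13,-51.9,2.2],"yaw":-1.165,"grip":8.7},{"xyz":[-20.13,-51.9,2.2],"yaw":-1.165,"grip":8.7},{"xyz":[-20.13,-51.9,2.2],"yaw":-1.165,"grip":8.7},{"xyz":[-20.13,-51.9,2.2],"yaw":-1.165,"grip":8.7},{"xyz":[-20.13,-51.9,2.2],"yaw":-1.165,"grip":8.7},{"xyz":[-20.13,-51.9,2.2],"yaw":-1.165,"grip":8.7},{"xyz":[-20.13,-51.9,2.2],"yaw":-1.165,"grip":8.7}]' 15; python3 to.py 612,-272,200,-8
```

```text
time: 1.1
eef_pos: [566.9, -304.8, 202.0]
tool_rot: [-179.9, 0.1, -8.0]
ft_force: [0.9, -0.9, 0.8]
grip_width: 0.993
t 1.1 pos [ 566.9 -304.8  202. ] rot [-1.799e+02  1.000e-01 -8.000e+00] F [ 0.9 -0.9  0.8] w 87.2 J [ 39.  28. -22.  89.  11.  65.   7.]
612,-272,200,-8 -> [ 4.01 -3.87  0.2 ] yaw -0.001
```

```bash
python3 -m handwheel '[{"xyz":[4.0,-3.87,0.2],"yaw":0,"grip":8.0},{"xyz":[4.0,-3.87,0.2],"yaw":0,"grip":7.0},{"xyz":[4.0,-3.87,2],"yaw":0,"grip":6.5},{"xyz":[4.0,-3.87,5],"yaw":0,"grip":6.5},{"xyz":[4.0,-3.87,7],"yaw":0,"grip":6.5},{"xyz":[4.0,-3.87,7],"yaw":0,"grip":6.5},{"xyz":[4.0,-3.87,7],"yaw":0,"grip":6.5}]' ; python3 to.py 612,-272,88,-8
python3 - <<'E'
from h import *
im,d=shot('scene');t,_=shot('top')
a=cv2.resize(im[200:400,150:310],None,fx=2.5,fy=2.5);b=cv2.resize(t[40:240,380:540],None,fx=2.5,fy=2.5)
cv2.imwrite('pics/p1.png',np.hstack([a,b])[:,:,::-1])
E
```

```text
time: 1.68
eef_pos: [610.9, -271.9, 130.9]
tool_rot: [-179.9, 0.2, -8.0]
ft_force: [0.5, 0.8, 0.5]
grip_width: 0.743
t 1.68 pos [ 610.9 -271.9  130.9] rot [-179.9    0.2   -8. ] F [0.5 0.8 0.5] w 65.2 J [ 34.  34. -21.  89.  14.  60.   1.]
612,-272,88,-8 -> [0.13 0.01 4.29] yaw -0.001
```

View pics/p1.png

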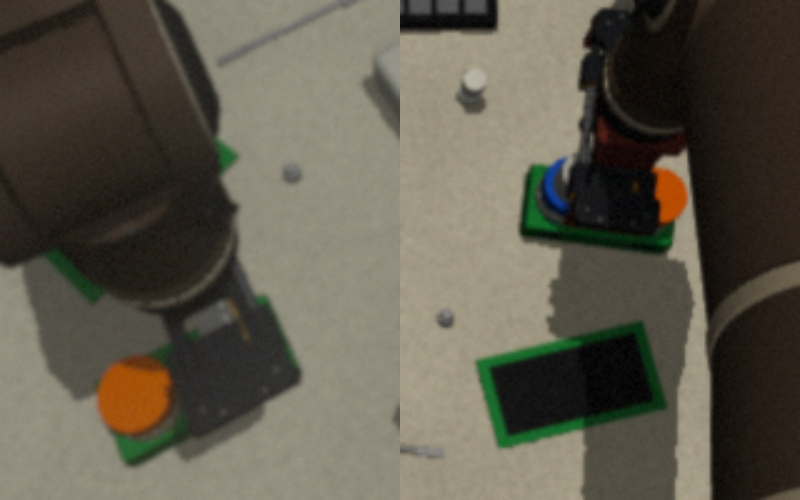

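The hand is over the cup with the jaws across the case. The cup shows between the fingers in the scene half (210,315), and the orange tin is clear. Next I descend and grip.

```bash
python3 -m handwheel '[{"xyz":[0.12,0,2],"yaw":0,"grip":6.5},{"xyz":[0.12,0,4.0],"yaw":0,"grip":6.5},{"xyz":[0.12,0,4.3],"yaw":0,"grip":6.5},{"xyz":[0.12,0,4.3],"yaw":0,"grip":5},{"xyz":[0.12,0,4.3],"yaw":0,"grip":4},{"xyz":[0.12,0,4.3],"yaw":0,"grip":3.5},{"xyz":[0.12,0,4.3],"yaw":0,"grip":3},{"xyz":[0.12,0,4.3],"yaw":0,"grip":3},{"xyz":[0.12,0,4.3],"yaw":0,"grip":3},{"xyz":[0.12,0,4.3],"yaw":0,"grip":3}]' 15; python3 to.py 620.1,13.9,88,-8
```

```text
time: 2.62
eef_pos: [614.3, -272.7, 91.6]
tool_rot: [-180.0, -0.1, -8.1]
ft_force: [-1.8, 0.8, 5.9]
grip_width: 0.453
t 2.62 pos [ 614.3 -272.7   91.6] rot [-1.8e+02 -1.0e-01 -8.1e+00] F [-1.8  0.8  5.9] w 39.8 J [ 34.  37. -21.  90.  15.  55.   0.]
620.1,13.9,88,-8 -> [ -3.44 -28.46   0.37] yaw -0.001
```

```bash
python3 -m handwheel '[{"xyz":[0,0,0],"yaw":0,"grip":3},{"xyz":[0,0,-1],"yaw":0,"grip":3},{"xyz":[0,0,-2.5],"yaw":0,"grip":3},{"xyz":[0,0,-5],"yaw":0,"grip":3},{"xyz":[0,0,-7.5],"yaw":0,"grip":3},{"xyz":[0,0,-9],"yaw":0,"grip":3},{"xyz":[0,0,-9],"yaw":0,"grip":3},{"xyz":[0,0,-9],"yaw":0,"grip":3}]' 20; python3 to.py 620.1,13.9,188,-8
python3 - <<'E'
from h import *
im,d=shot('scene')
cv2.imwrite('pics/p2.png',cv2.resize(im[200:400,150:350],None,fx=3,fy=3)[:,:,::-1])
E
```

```text
time: 3.28
eef_pos: [614.4, -272.8, 182.4]
tool_rot: [-180.0, -0.2, -8.1]
ft_force: [0.5, -0.3, -1.3]
grip_width: 0.449
t 3.28 pos [ 614.4 -272.8  182.4] rot [-180.    -0.2   -8.1] F [ 0.5 -0.3 -1.3] w 39.4 J [ 34.  32. -22.  86.  13.  65.   2.]
620.1,13.9,188,-8 -> [ -3.46 -28.47  -0.57] yaw -0.001
```

View pics/p2.png

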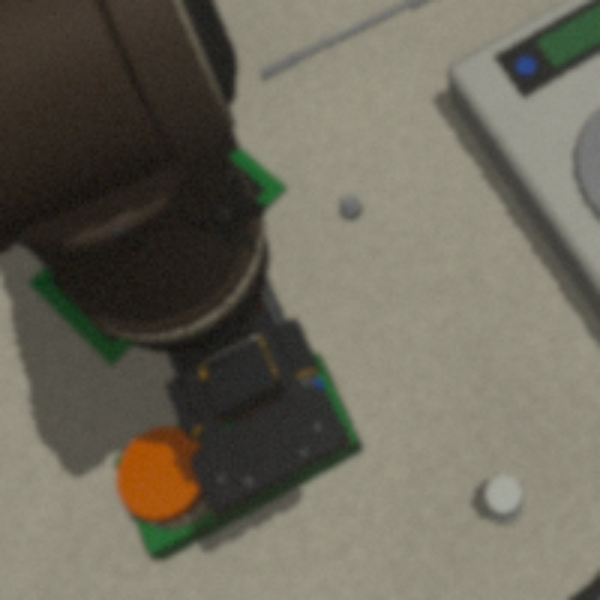

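The cup is held (opening 39.4 mm, weight about 1.3 N). I'll carry it over the crucible with the jaws turned so the scene camera can see between the fingers.

```bash
python3 -m handwheel '[{"xyz":[-0.2,-2,-0.4],"yaw":-0.1,"grip":3},{"xyz":[-0.6,-5,-0.5],"yaw":-0.2,"grip":3},{"xyz":[-1,-8.2,-0.57],"yaw":-0.3,"grip":3},{"xyz":[-1.4,-11.5,-0.57],"yaw":-0.4,"grip":3},{"xyz":[-1.8,-15,-0.57],"yaw":-0.5,"grip":3},{"xyz":[-2.2,-18.3,-0.57],"yaw":-0.6,"grip":3},{"xyz":[-2.6,-21.5,-0.57],"yaw":-0.7,"grip":3},{"xyz":[-3,-24.7,-0.57],"yaw":-0.8,"grip":3},{"xyz":[-3.3,-27,-0.57],"yaw":-0.9,"grip":3},{"xyz":[-3.46,-28.2,-0.57],"yaw":-1.0,"grip":3},{"xyz":[-3.46,-28.47,-0.57],"yaw":-1.1,"grip":3},{"xyz":[-3.46,-28.47,-0.57],"yaw":-1.1,"grip":3}]'; python3 to.py 620.1,13.9,188,55
```

```text
time: 4.33
eef_pos: [618.3, 15.8, 185.1]
tool_rot: [-179.9, -0.0, 55.4]
ft_force: [0.4, 1.2, -0.9]
grip_width: 0.444
t 4.33 pos [618.3  15.8 185.1] rot [-179.9   -0.    55.4] F [ 0.4  1.2 -0.9] w 39.0 J [ 22.  30. -40.  93.  21.  65.  32.]
620.1,13.9,188,55 -> [-0.06  0.26 -0.29] yaw 0.007
```

```bash
python3 -m handwheel '[{"xyz":[-0.06,0.26,1],"yaw":0,"grip":3},{"xyz":[-0.06,0.26,3],"yaw":0,"grip":3},{"xyz":[-0.06,0.26,4.5],"yaw":0,"grip":3},{"xyz":[-0.06,0.26,5.1],"yaw":0,"grip":3},{"xyz":[-0.06,0.26,5.1],"yaw":0,"grip":3},{"xyz":[-0.06,0.26,5.1],"yaw":0,"grip":3}]'; python3 to.py 620.1,13.9,127,55
python3 - <<'E'
from h import *
im,d=shot('scene');t,_=shot('top')
a=cv2.resize(im[180:320,310:430],None,fx=4,fy=4,interpolation=2);b=cv2.resize(t[60:200,270:370],None,fx=4,fy=4,interpolation=2)
cv2.imwrite('pics/p3.png',np.hstack([a,b])[:,:800,::-1])
E
```

```text
time: 4.83
eef_pos: [619.8, 13.4, 133.5]
tool_rot: [-179.8, 0.0, 55.3]
ft_force: [-0.4, -0.3, -0.3]
grip_width: 0.445
t 4.83 pos [619.8  13.4 133.5] rot [-179.8    0.    55.3] F [-0.4 -0.3 -0.3] w 39.1 J [ 21.  33. -38.  96.  23.  59.  31.]
620.1,13.9,127,55 -> [0.06 0.   0.65] yaw 0.005
```

View pics/p3.png

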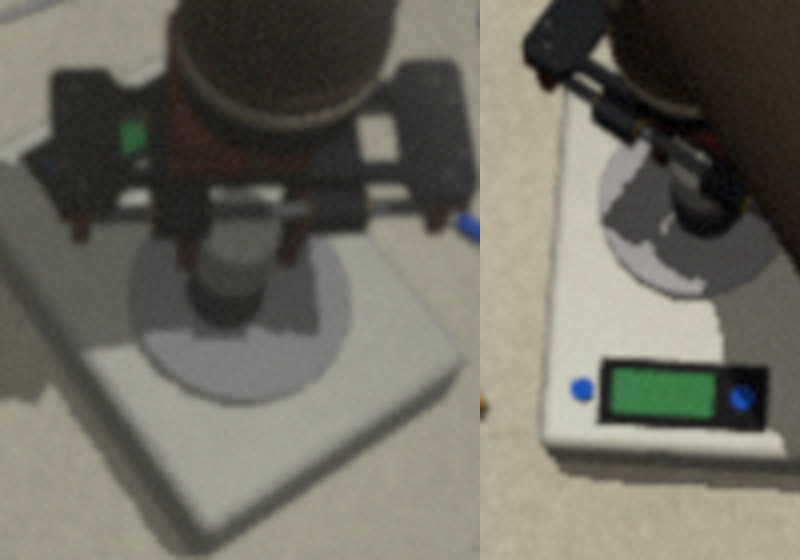

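The cup hangs over the crucible. In the scene half the cup is at about (238,240) and the crucible at about (226,295), nearly in line. I'll fit both walls from the depth image.

```bash
cat > fit.py <<'E'
from h import *
def fits(x,y,bands,n='scene',R=20,rad=27):
    im,d=shot(n);P=cloud(n,d).reshape(-1,3);out=[]
    Z=P[:,2]
    for lo,hi in bands:
        p=P[(np.hypot(P[:,0]-x,P[:,1]-y)<rad)&(Z>lo)&(Z<hi)]
        c=fitc(p,R) if len(p)>5 else None
        res=np.hypot(*(p[:,:2]-c).T)-R if c is not None else None
        print(n,lo,hi,len(p),None if c is None else c.round(1),None if c is None else res.std().round(2))
E
python3 - <<'E'
from fit import *
fits(620,14,[(84,108),(84,95),(95,107),(126,155),(126,140),(140,155)])
im,d=shot('scene');P=cloud('scene',d)
for v in range(235,268,2): print(v,[tuple(P[v,u].round(0)) for u in (360,366,370,376)])
E
```

```text
scene 84 108 91 [619.1  15.6] 0.46
scene 84 95 41 [641.3 -12.7] 5.03
scene 95 107 44 [619.1  15.7] 0.44
scene 126 155 142 [621.1  14.6] 1.91
scene 126 140 62 [621.1  14.6] 1.69
scene 140 155 80 [621.2  14.6] 2.03
235 [(np.float64(632.0), np.float64(-25.0), np.float64(236.0)), (np.float64(616.0), np.float64(9.0), np.float64(163.0)), (np.float64(621.0), np.float64(15.0), np.float64(165.0)), (np.float64(626.0), np.float64(25.0), np.float64(162.0))]
237 [(np.float64(633.0), np.float64(-25.0), np.float64(227.0)), (np.float64(619.0), np.float64(7.0), np.float64(163.0)), (np.float64(623.0), np.float64(13.0), np.float64(164.0)), (np.float64(630.0), np.float64(22.0), np.float64(164.0))]
239 [(np.float64(634.0), np.float64(-25.0), np.float64(221.0)), (np.float64(622.0), np.float64(5.0), np.float64(162.0)), (np.float64(626.0), np.float64(11.0), np.float64(161.0)), (np.float64(633.0), np.float64(20.0), np.float64(162.0))]
241 [(np.float64(616.0), np.float64(-5.0), np.float64(156.0)), (np.float64(625.0), np.float64(2.0), np.float64(163.0)), (np.float64(630.0), np.float64(8.0), np.float64(163.0)),
[... 2396 characters left out ...]
3.0))]
263 [(np.float64(629.0), np.float64(-7.0), np.float64(72.0)), (np.float64(636.0), np.float64(3.0), np.float64(72.0)), (np.float64(641.0), np.float64(9.0), np.float64(74.0)), (np.float64(648.0), np.float64(19.0), np.float64(74.0))]
265 [(np.float64(632.0), np.float64(-10.0), np.float64(74.0)), (np.float64(639.0), np.float64(-0.0), np.float64(74.0)), (np.float64(644.0), np.float64(6.0), np.float64(74.0)), (np.float64(651.0), np.float64(16.0), np.float64(73.0))]
267 [(np.float64(636.0), np.float64(-13.0), np.float64(76.0)), (np.float64(643.0), np.float64(-3.0), np.float64(75.0)), (np.float64(nan), np.float64(nan), np.float64(nan)), (np.float64(655.0), np.float64(13.0), np.float64(73.0))]
```

Run:
```python
from h import *
from scipy.optimize import least_squares
for k in range(3):
    im,d=shot('scene');P=cloud('scene',d).reshape(-1,3)
    for lo,hi in((82,110),(126,155)):
        c=np.array([620,14.])
        for _ in range(5):
            q=P[:,:2]-c;a=(np.degrees(np.arctan2(q[:,1],q[:,0]))+35+180)%360-180;rr=np.hypot(*q.T)
            p=P[(abs(a)<52)&(abs(rr-20)<4)&(P[:,2]>lo)&(P[:,2]<hi)]
            f=least_squares(lambda s:np.hypot(*(p[:,:2]-s).T)-20,c,loss='soft_l1');c=f.x
        print(lo,len(p),c.round(2),np.std(np.hypot(*(p[:,:2]-c).T)).round(2))
m=r.camera_model('scene')
def proj(p):
    q=np.array(m['world_to_cam'])@np.r_[p,1];x,y=q[0]/-q[2],-q[1]/-q[2];s=1+m['k1']*(x*x+y*y);return np.array([m['cx']+m['fx']*x*s,m['cy']+m['fy']*y*s])
print([((proj([620,14,z])-[310,180])*4).round(1) for z in(94,114,123,143)])
g=cv2.resize(im[180:320,310:430],None,fx=4,fy=4,interpolation=2).astype(int).sum(2)
for y in (225,240,250,260,285,295,305): print(y,g[y,170:310:4])
```

```text
82 79 [619.05  15.51] 0.5
126 99 [621.02  14.83] 0.49
82 79 [618.91  15.62] 0.51
126 103 [620.93  14.78] 0.53
82 82 [618.84  15.25] 0.46
126 104 [620.98  14.83] 0.55
[array([224.7, 280. ]), array([228.1, 264. ]), array([229.7, 256.6]), array([233.4, 239.5])]
225 [ 77 101 102  96 107  94  83  96  95 111 130 177 235 248 239 244 249 239
 242 253 252 247 249 247 245 239 241 242 202 140 105  97 102  97 116]
240 [179 164 144 114 107 113 117 107 135 190 225 243 256 253 248 249 261 250
 252 256 262 254 249 248 255 257 252 219 161 118 109 107 117 133 180]
250 [221 209 164 141 115 111 118 126 150 175 202 224 243 257 250 255 260 249
 246 247 260 265 253 256 247 231 209 164 119 118 107 117 135 163 224]
260 [221 213 180 142 114 110 131 130 169 183 176 186 190 198 216 218 222 229
 238 240 230 226 228 216 191 193 173 157 135 133 119 137 158 199 221]
285 [210 217 223 210 186 131 115 117 146 150 169 169 180 182 178 183 184 175
 194 187 186 178 176 170 185 206 218 225 220 223 220 215 218 233 228]
295 [221 223 226 206 177 129 112 112 112 121 129 129 131 140 155 176 155 164
 155 145 125 134 128 163 203 224 228 225 216 217 218 223 230 227 218]
305 [231 231 230 218 209 172 142 119 118 116 115 115 121 126 126 124 121 108
 114 109 111 123 152 179 220 228 225 231 229 226 228 235 215 223 227]
```

```bash
python3 to.py 616.9,13.0,127,55.3 617,13,124.5,55.3
```

```text
t 5.18 pos [620.3  13.9 134.7] rot [-179.9   -0.    55.4] F [-0.1 -0.2 -0.7] w 39.0 J [ 21.  33. -38.  95.  23.  59.  31.]
616.9,13.0,127,55.3 -> [-0.27 -0.22  0.77] yaw 0.001
617,13,124.5,55.3 -> [-0.26 -0.22  1.02] yaw 0.001
```

```bash
python3 -m handwheel '[{"xyz":[-0.2,-0.21,0],"yaw":0,"grip":3},{"xyz":[-0.2,-0.21,0.2],"yaw":0,"grip":3},{"xyz":[-0.2,-0.21,0.5],"yaw":0,"grip":3},{"xyz":[-0.2,-0.21,0.7],"yaw":0,"grip":3},{"xyz":[-0.2,-0.21,0.8],"yaw":0,"grip":3},{"xyz":[-0.2,-0.21,0.9],"yaw":0,"grip":3},{"xyz":[-0.2,-0.21,0.9],"yaw":0,"grip":3},{"xyz":[-0.2,-0.21,0.9],"yaw":0,"grip":3}]'
python3 - <<'E'
from h import *
from scipy.optimize import least_squares
im,d=shot('scene');P=cloud('scene',d).reshape(-1,3)
for lo,hi in((82,108),(122,150)):
        c=np.array([619,14.])
        for _ in range(5):
            q=P[:,:2]-c;a=(np.degrees(np.arctan2(q[:,1],q[:,0]))+35+180)%360-180;rr=np.hypot(*q.T)
            p=P[(abs(a)<50)&(abs(rr-20)<4)&(P[:,2]>lo)&(P[:,2]<hi)]
            c=least_squares(lambda s:np.hypot(*(p[:,:2]-s).T)-20,c,loss='soft_l1').x
        print(lo,len(p),c.round(2))
t,_=shot('top')
cv2.imwrite('pics/p4.png',np.hstack([cv2.resize(im[215:285,330:410],None,fx=6,fy=6,interpolation=2),cv2.resize(t[80:150,290:340],None,fx=6,fy=6,interpolation=2)])[:,:,::-1])
E
python3 to.py
```

```text
time: 5.85
eef_pos: [617.5, 13.6, 125.8]
tool_rot: [-179.9, -0.1, 55.4]
ft_force: [-0.1, -0.2, 0.8]
grip_width: 0.447
82 74 [618.86  15.43]
122 91 [618.08  14.54]
t 5.95 pos [617.5  13.6 125.7] rot [-1.799e+02 -1.000e-01  5.540e+01] F [ 0.1 -0.  -0.4] w 39.3 J [ 21.  34. -38.  96.  24.  58.  30.]
```

View pics/p4.png

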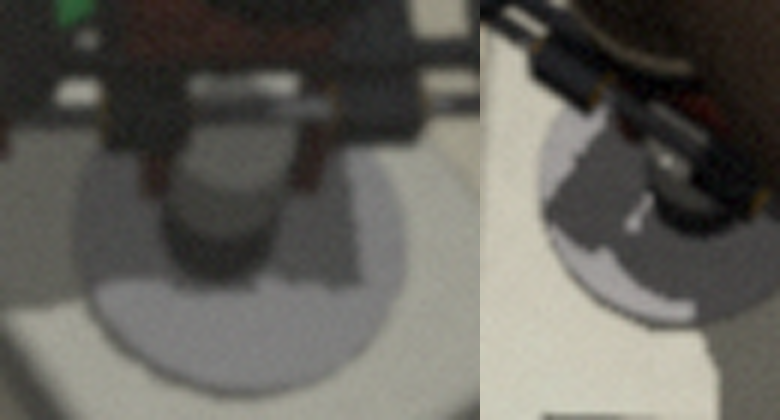

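Both fits now agree to about 1 mm. In the picture the cup (239,150) lies on the leaning axis through the crucible (219,235). I'll lower it to contact.

```bash
python3 -m handwheel '[{"xyz":[0,0,0.1],"yaw":0,"grip":3},{"xyz":[0,0,0.15],"yaw":0,"grip":3},{"xyz":[0,0,0.2],"yaw":0,"grip":3},{"xyz":[0,0,0.2],"yaw":0,"grip":3},{"xyz":[0,0,0.2],"yaw":0,"grip":3}]'; python3 to.py
```

```text
time: 6.37
eef_pos: [617.9, 13.7, 125.5]
tool_rot: [180.0, -0.1, 55.4]
ft_force: [-3.8, -0.5, 11.9]
grip_width: 0.447
t 6.37 pos [617.9  13.7 125.5] rot [ 1.80e+02 -1.00e-01  5.54e+01] F [-3.8 -0.5 11.9] w 39.3 J [ 21.  34. -38.  96.  24.  58.  30.]
```

```bash
python3 -m handwheel '[{"xyz":[0,0,0.03],"yaw":0,"grip":3},{"xyz":[0,0,0.03],"yaw":0,"grip":3},{"xyz":[0,0,0.03],"yaw":0,"grip":4.2},{"xyz":[0,0,0.03],"yaw":0,"grip":4.6},{"xyz":[0,0,0],"yaw":0,"grip":5.5},{"xyz":[0,0,0],"yaw":0,"grip":6.2},{"xyz":[0,0,0],"yaw":0,"grip":6.5},{"xyz":[0,0,-2],"yaw":0,"grip":6.5},{"xyz":[0,0,-5],"yaw":0,"grip":6.5},{"xyz":[0,0,-8],"yaw":0,"grip":6.5},{"xyz":[0,0,-8],"yaw":0,"grip":6.5},{"xyz":[0,0,-8],"yaw":0,"grip":6.5}]';python3 to.py 613.5,-272,200,-8 613.5,-272,190,-8
```

```text
time: 7.37
eef_pos: [618.8, 13.8, 207.2]
tool_rot: [179.8, -0.2, 55.4]
ft_force: [1.1, -0.5, 0.2]
grip_width: 0.744
t 7.37 pos [618.8  13.8 207.2] rot [179.8  -0.2  55.4] F [ 1.1 -0.5  0.2] w 65.4 J [ 22.  29. -40.  92.  20.  66.  33.]
613.5,-272,200,-8 -> [-23.82  15.8    0.7 ] yaw 1.106
613.5,-272,190,-8 -> [-23.82  15.8    1.7 ] yaw 1.106
```

```bash
python3 to.py 450,-120,230,-8
```

```text
t 7.37 pos [618.8  13.8 207.2] rot [179.8  -0.2  55.4] F [ 1.1 -0.5  0.2] w 65.4 J [ 22.  29. -40.  92.  20.  66.  33.]
450,-120,230,-8 -> [-20.6   -6.28  -2.36] yaw 1.106
```

```bash
python3 -m handwheel '[{"xyz":[0,0,-2.4],"yaw":0.1,"grip":8},{"xyz":[-20.6,-6.3,-2.4],"yaw":1.1,"grip":8.7},{"xyz":[-20.6,-6.3,-2.4],"yaw":1.1,"grip":8.7},{"xyz":[-20.6,-6.3,-2.4],"yaw":1.1,"grip":8.7},{"xyz":[-20.6,-6.3,-2.4],"yaw":1.1,"grip":8.7},{"xyz":[-20.6,-6.3,-2.4],"yaw":1.1,"grip":8.7},{"xyz":[-20.6,-6.3,-2.4],"yaw":1.1,"grip":8.7},{"xyz":[-20.6,-6.3,-2.4],"yaw":1.1,"grip":8.7},{"xyz":[-20.6,-6.3,-2.4],"yaw":1.1,"grip":8.7},{"xyz":[-20.6,-6.3,-2.4],"yaw":1.1,"grip":8.7}]'
cat > look.py <<'E'
from h import *
from scipy.optimize import least_squares
def side(n,P,c,lo,hi,R,az,w=60):
    c=np.array(c,float)
    for _ in range(5):
        q=P[:,:2]-c;a=(np.degrees(np.arctan2(q[:,1],q[:,0]))-az+180)%360-180;rr=np.hypot(*q.T)
        p=P[(abs(a)<w)&(abs(rr-R)<4)&(P[:,2]>lo)&(P[:,2]<hi)]
        if len(p)<8: print(n,'few',len(p));return
        c=least_squares(lambda s:np.hypot(*(p[:,:2]-s).T)-R,c,loss='soft_l1').x
    print(n,'side',lo,hi,len(p),c.round(1))
def top(n,P,c,z,rad,dz=3):
    q=P[(np.hypot(P[:,0]-c[0],P[:,1]-c[1])<rad)&(abs(P[:,2]-z)<dz)]
    if len(q)<8: print(n,'top few');return
    e,er=cv2.minEnclosingCircle(q[:,:2].astype(np.float32));print(n,'top',z,len(q),'mean',q.mean(0).round(1),'circ',np.round(e,1),round(er,1))
def cams(): 
    o={}
    for n in('scene','top'):
        im,d=shot(n);o[n]=(im,cloud(n,d).reshape(-1,3))
    return o
E
python3 - <<'E'
from look import *
o=cams()
for n,(im,P) in o.items():
    C=np.linalg.inv(np.array(r.camera_model(n)['world_to_cam']))[:2,3]
    az=lambda c:np.degrees(np.arctan2(C[1]-c[1],C[0]-c[0]))
    print(n,'crucible');side(n,P,(619,15),82,108,20,az((619,15)))
    print('cup');side(n,P,(619,15),120,148,20,az((619,15)));top(n,P,(619,15),154,30)
    print('blue');top(n,P,(612,-272),80,36);print('or');top(n,P,(603,-351),80,36)
a=o['scene'][0];t=o['top'][0]
cv2.imwrite('pics/p5.png',np.hstack([cv2.resize(a[200:300,310:440],None,fx=4,fy=4,interpolation=2),cv2.resize(t[70:170,290:360],None,fx=4,fy=4,interpolation=2)])[:,:,::-1])
E
python3 to.py 612,-272,200,-8
```

```text
time: 8.2
eef_pos: [448.9, -120.3, 229.4]
tool_rot: [-179.9, -0.2, -8.1]
ft_force: [-0.2, 0.6, 0.5]
grip_width: 0.993
scene crucible
scene side 82 108 87 [619.2  15.7]
cup
scene side 120 148 106 [618.9  14.5]
scene top 154 311 mean [619.5  13.3 153.7] circ [619.5  13.6] 20.6
blue
scene top 80 660 mean [ 614.2 -271.6   79.8] circ [ 614.  -271.2] 26.9
or
scene top 80 697 mean [ 603.4 -350.9   79.8] circ [ 602.7 -350.8] 26.9
top crucible
top side 82 108 49 [621.5  12.7]
cup
top side 120 148 56 [621.   11.7]
top top 154 204 mean [619.9  12.3 154.9] circ [620.2  11.8] 20.1
blue
top top few
or
top top 80 160 mean [ 603.1 -364.    80.4] circ [ 602.1 -359. ] 25.6
t 8.3 pos [ 449.3 -119.8  229.6] rot [-179.9   -0.2   -7.4] F [-0.2  0.3  0.2] w 87.2 J [ 36.  10. -30. 111.   6.  61.  -4.]
612,-272,200,-8 -> [18.09 13.    2.99] yaw 0.01
```

View pics/p5.png

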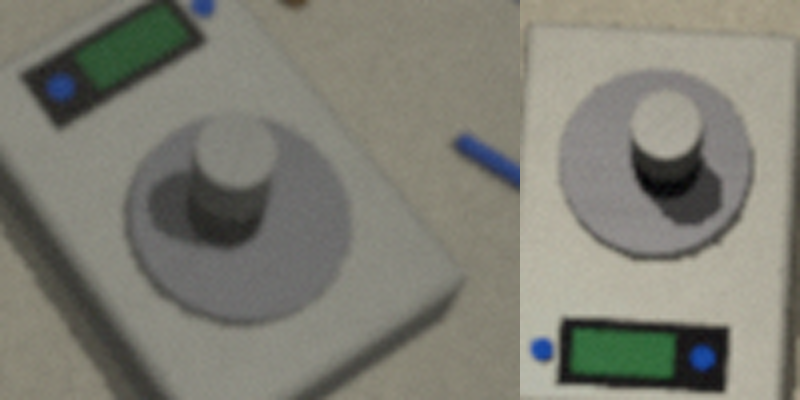

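The cup sits on the crucible rim on rim, about 1 mm off by the scene wall fits (picture: cup (235,165), crucible (228,215)), with the crucible still on the pan. Next is the blue tin, seen at (614,-271.5).

```bash
python3 -m handwheel '[{"xyz":[18.2,13,5],"yaw":0.01,"grip":8.7},{"xyz":[18.2,13,5],"yaw":0.01,"grip":8.7},{"xyz":[18.2,13,5],"yaw":0.01,"grip":8.7},{"xyz":[18.2,13,5],"yaw":0.01,"grip":8.7},{"xyz":[18.2,13,5],"yaw":0.01,"grip":8.7},{"xyz":[18.2,13,7],"yaw":0.01,"grip":8.7},{"xyz":[18.2,13,10],"yaw":0.01,"grip":8.7},{"xyz":[18.2,13,12],"yaw":0.01,"grip":8.7},{"xyz":[18.2,13,12],"yaw":0.01,"grip":8.7},{"xyz":[18.2,13,12],"yaw":0.01,"grip":8.7}]'; python3 to.py 613.5,-271.8,47,-8
```

```text
time: 9.13
eef_pos: [612.6, -271.3, 108.3]
tool_rot: [-179.8, 0.0, -7.8]
ft_force: [0.4, -0.6, -0.4]
grip_width: 0.991
t 9.13 pos [ 612.6 -271.3  108.3] rot [-179.8    0.    -7.8] F [ 0.4 -0.6 -0.4] w 87.0 J [ 35.  36. -23.  90.  16.  57.  -0.]
613.5,-271.8,47,-8 -> [0.1  0.06 6.13] yaw 0.004
```

```bash
python3 -m handwheel '[{"xyz":[0.1,0.06,2],"yaw":0,"grip":8.7},{"xyz":[0.1,0.06,4],"yaw":0,"grip":8.7},{"xyz":[0.1,0.06,5.5],"yaw":0,"grip":8.7},{"xyz":[0.1,0.06,6.1],"yaw":0,"grip":8.7},{"xyz":[0.1,0.06,6.1],"yaw":0,"grip":7.5},{"xyz":[0.1,0.06,6.1],"yaw":0,"grip":6.5},{"xyz":[0.1,0.06,6.1],"yaw":0,"grip":5.5},{"xyz":[0.1,0.06,6.1],"yaw":0,"grip":4.5},{"xyz":[0.1,0.06,6.1],"yaw":0,"grip":4.5},{"xyz":[0.1,0.06,6.1],"yaw":0,"grip":4.5}]' 20; python3 to.py
```

```text
time: 9.97
eef_pos: [614.0, -272.0, 48.3]
tool_rot: [-179.9, -0.0, -7.8]
ft_force: [-0.6, -0.2, 4.9]
grip_width: 0.611
t 9.97 pos [ 614.  -272.    48.3] rot [-179.9   -0.    -7.8] F [-0.6 -0.2  4.9] w 53.7 J [ 35.  40. -22.  92.  18.  52.  -2.]
```

```bash
python3 -m handwheel '[{"xyz":[0,0,0],"yaw":0,"grip":4.5},{"xyz":[0,0,-1],"yaw":0,"grip":4.5},{"xyz":[0,0,-3],"yaw":0,"grip":4.5},{"xyz":[0,0,-6],"yaw":0,"grip":4.5},{"xyz":[0,0,-9],"yaw":0,"grip":4.5},{"xyz":[0,0,-12],"yaw":0,"grip":4.5},{"xyz":[0,0,-15],"yaw":0,"grip":4.5},{"xyz":[0,0,-16],"yaw":0,"grip":4.5},{"xyz":[0,0,-16],"yaw":0,"grip":4.5}]'; python3 to.py 520,20,210,30 586,312.5,210,30
```

```text
time: 10.72
eef_pos: [615.3, -272.8, 212.0]
tool_rot: [-179.9, -0.4, -7.8]
ft_force: [0.1, -0.6, -1.3]
grip_width: 0.608
t 10.72 pos [ 615.3 -272.8  212. ] rot [-179.9   -0.4   -7.8] F [ 0.1 -0.6 -1.3] w 53.4 J [ 36.  31. -25.  84.  13.  68.   2.]
520,20,210,30 -> [-13.42 -27.71   0.15] yaw -0.66
586,312.5,210,30 -> [-10.84 -57.59   0.19] yaw -0.66
```

```bash
python3 -m handwheel '[{"xyz":[-0.3,-1.5,0.1],"yaw":-0.05,"grip":4.5},{"xyz":[-0.8,-4,0.1],"yaw":-0.1,"grip":4.5},{"xyz":[-1.3,-7,0.1],"yaw":-0.15,"grip":4.5},{"xyz":[-2,-10.5,0.1],"yaw":-0.2,"grip":4.5},{"xyz":[-2.7,-14,0.1],"yaw":-0.25,"grip":4.5},{"xyz":[-3.4,-17.5,0.1],"yaw":-0.3,"grip":4.5},{"xyz":[-4,-21,0.1],"yaw":-0.35,"grip":4.5},{"xyz":[-4.6,-24.5,0.1],"yaw":-0.4,"grip":4.5},{"xyz":[-5.3,-28,0.1],"yaw":-0.45,"grip":4.5},{"xyz":[-6,-31.5,0.1],"yaw":-0.5,"grip":4.5},{"xyz":[-6.6,-35,0.1],"yaw":-0.55,"grip":4.5},{"xyz":[-7.3,-38.5,0.1],"yaw":-0.6,"grip":4.5}]'; python3 to.py 586,312.5,210,30
```

```text
time: 11.72
eef_pos: [593.0, 121.0, 208.7]
tool_rot: [179.9, -0.1, 26.9]
ft_force: [1.5, 0.1, -0.9]
grip_width: 0.613
t 11.72 pos [593.  121.  208.7] rot [ 1.799e+02 -1.000e-01  2.690e+01] F [ 1.5  0.1 -0.9] w 53.8 J [ 11.  27. -38.  94.  18.  66.  -4.]
586,312.5,210,30 -> [  8.05 -17.39  -0.14] yaw -0.054
```

```bash
python3 -m handwheel '[{"xyz":[1.6,-3.5,-0.1],"yaw":-0.01,"grip":4.5},{"xyz":[3.2,-7,-0.1],"yaw":-0.02,"grip":4.5},{"xyz":[4.8,-10.5,-0.1],"yaw":-0.03,"grip":4.5},{"xyz":[6.2,-13.5,-0.1],"yaw":-0.04,"grip":4.5},{"xyz":[7.3,-15.8,-0.1],"yaw":-0.05,"grip":4.5},{"xyz":[8.05,-17.4,0],"yaw":-0.05,"grip":4.5},{"xyz":[8.05,-17.4,2],"yaw":-0.05,"grip":4.5},{"xyz":[8.05,-17.4,5],"yaw":-0.05,"grip":4.5},{"xyz":[8.05,-17.4,9],"yaw":-0.05,"grip":4.5},{"xyz":[8.05,-17.4,13],"yaw":-0.05,"grip":4.5},{"xyz":[8.05,-17.4,15],"yaw":-0.05,"grip":4.5},{"xyz":[8.05,-17.4,15],"yaw":-0.05,"grip":4.5}]'; python3 to.py 586,312.5,18,30
```

```text
time: 12.72
eef_pos: [581.0, 310.5, 50.9]
tool_rot: [180.0, 0.6, 30.0]
ft_force: [-1.4, -0.1, -1.3]
grip_width: 0.611
t 12.72 pos [581.  310.5  50.9] rot [180.    0.6  30. ] F [-1.4 -0.1 -1.3] w 53.6 J [ -9.  42. -35.  93.  28.  55. -24.]
586,312.5,18,30 -> [0.56 0.08 3.28] yaw 0.001
```

```bash
python3 -m handwheel '[{"xyz":[0.4,0.08,0.5],"yaw":0,"grip":4.5},{"xyz":[0.4,0.08,1.5],"yaw":0,"grip":4.5},{"xyz":[0.4,0.08,2.5],"yaw":0,"grip":4.5},{"xyz":[0.4,0.08,2.7],"yaw":0,"grip":4.5},{"xyz":[0.4,0.08,2.7],"yaw":0,"grip":4.5},{"xyz":[0.4,0.08,2.7],"yaw":0,"grip":4.5}]'; python3 to.py 586,312.5,18,30
python3 - <<'E'
from look import *
o=cams()
for n,(im,P) in o.items():
    C=np.linalg.inv(np.array(r.camera_model(n)['world_to_cam']))[:2,3];c=(586,312)
    side(n,P,c,15,50,27,np.degrees(np.arctan2(C[1]-c[1],C[0]-c[0])),45)
a=o['scene'][0];t=o['top'][0]
cv2.imwrite('pics/p6.png',np.hstack([cv2.resize(a[140:240,400:500],None,fx=4,fy=4,interpolation=2),cv2.resize(t[90:190,150:250],None,fx=4,fy=4,interpolation=2)])[:,:,::-1])
E
```

```text
time: 13.22
eef_pos: [585.0, 312.0, 24.5]
tool_rot: [180.0, 0.5, 30.0]
ft_force: [1.5, 1.0, -1.8]
grip_width: 0.607
t 13.22 pos [585.  312.   24.5] rot [180.    0.5  30. ] F [ 1.5  1.  -1.8] w 53.3 J [-10.  44. -34.  93.  29.  53. -24.]
586,312.5,18,30 -> [0.12 0.01 0.65] yaw 0.001
scene side 15 50 146 [585.5 312.4]
top few 0
```

View pics/p6.png

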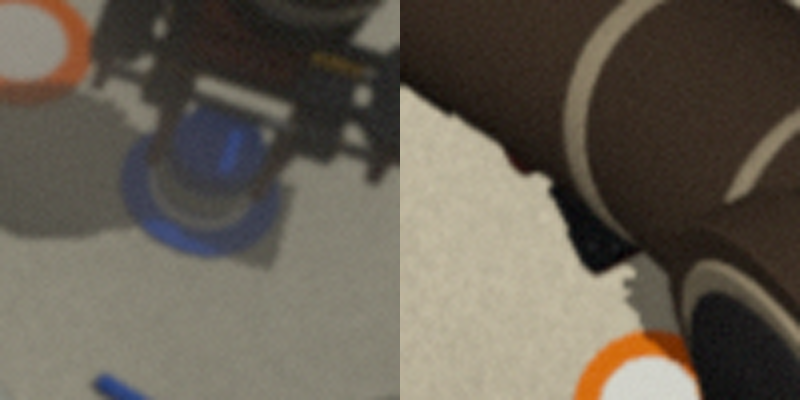

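The blue tin hangs over its plate: tin at (218,150), plate at (200,190) in the crop, which matches the lean. The fit puts it within 1 mm of centre. I'll lower and release.

```bash
python3 -m handwheel '[{"xyz":[0.06,0.01,0.2],"yaw":0,"grip":4.5},{"xyz":[0.06,0.01,0.4],"yaw":0,"grip":4.5},{"xyz":[0.06,0.01,0.6],"yaw":0,"grip":4.5},{"xyz":[0.06,0.01,0.7],"yaw":0,"grip":4.5},{"xyz":[0.06,0.01,0.75],"yaw":0,"grip":4.5},{"xyz":[0.06,0.01,0.8],"yaw":0,"grip":4.5},{"xyz":[0.06,0.01,0.8],"yaw":0,"grip":4.5}]'; python3 to.py
```

```text
time: 13.9
eef_pos: [585.6, 312.1, 17.4]
tool_rot: [179.9, 0.5, 30.0]
ft_force: [-2.6, -2.1, 4.8]
grip_width: 0.608
t 13.9 pos [585.6 312.1  17.4] rot [179.9   0.5  30. ] F [-2.6 -2.1  4.8] w 53.3 J [-10.  44. -33.  93.  29.  52. -25.]
```

Contact at 17.4 mm, as predicted. Releasing and rising.

```bash
python3 -m handwheel '[{"xyz":[0,0,0.03],"yaw":0,"grip":5.3},{"xyz":[0,0,0],"yaw":0,"grip":5.7},{"xyz":[0,0,0],"yaw":0,"grip":6.5},{"xyz":[0,0,0],"yaw":0,"grip":7.5},{"xyz":[0,0,0],"yaw":0,"grip":8.5},{"xyz":[0,0,0],"yaw":0,"grip":8.5},{"xyz":[0,0,-3],"yaw":0,"grip":8.7},{"xyz":[0,0,-7],"yaw":0,"grip":8.7},{"xyz":[0,0,-11],"yaw":0,"grip":8.7},{"xyz":[0,0,-15],"yaw":0,"grip":8.7},{"xyz":[0,0,-19],"yaw":0,"grip":8.7},{"xyz":[0,0,-21],"yaw":0,"grip":8.7}]'; python3 to.py 603,-351,225,-8 603,-351,120,-8
```

```text
time: 14.9
eef_pos: [588.1, 314.5, 233.1]
tool_rot: [180.0, 0.1, 30.0]
ft_force: [0.4, 0.5, 1.1]
grip_width: 0.992
t 14.9 pos [588.1 314.5 233.1] rot [1.8e+02 1.0e-01 3.0e+01] F [0.4 0.5 1.1] w 87.1 J [ -7.  32. -39.  82.  21.  73. -18.]
603,-351,225,-8 -> [-32.02  58.36   0.93] yaw 0.664
603,-351,120,-8 -> [-31.99  58.35  11.43] yaw 0.664
```

```bash
python3 -m handwheel '[{"xyz":[-32,58.35,0.9],"yaw":0.664,"grip":8.7},{"xyz":[-32,58.35,0.9],"yaw":0.664,"grip":8.7},{"xyz":[-32,58.35,0.9],"yaw":0.664,"grip":8.7},{"xyz":[-32,58.35,0.9],"yaw":0.664,"grip":8.7},{"xyz":[-32,58.35,0.9],"yaw":0.664,"grip":8.7},{"xyz":[-32,58.35,0.9],"yaw":0.664,"grip":8.7},{"xyz":[-32,58.35,0.9],"yaw":0.664,"grip":8.7},{"xyz":[-32,58.35,0.9],"yaw":0.664,"grip":8.7},{"xyz":[-32,58.35,0.9],"yaw":0.664,"grip":8.7},{"xyz":[-32,58.35,0.9],"yaw":0.664,"grip":8.7},{"xyz":[-32,58.35,0.9],"yaw":0.664,"grip":8.7},{"xyz":[-32,58.35,0.9],"yaw":0.664,"grip":8.7}]'; python3 to.py 603,-351,120,-8
python3 - <<'E'
from look import *
o=cams()
for n,(im,P) in o.items():
    print(n,'cup');top(n,P,(619,15),154,30);print('blue');top(n,P,(586,313),49,36);print('or');top(n,P,(603,-351),80,36)
E
```

```text
time: 15.9
eef_pos: [598.8, -188.7, 226.1]
tool_rot: [179.9, 0.0, -8.0]
ft_force: [1.0, 0.0, 1.1]
grip_width: 0.992
t 15.9 pos [ 598.8 -188.7  226.1] rot [179.9   0.   -8. ] F [1.  0.  1.1] w 87.1 J [ 31.  26. -25.  89.  12.  67.  -5.]
603,-351,120,-8 -> [ 2.69 15.99 10.64] yaw -0.0
scene cup
scene top 154 306 mean [619.9  13.3 153.6] circ [619.   13.8] 20.5
blue
scene top 49 337 mean [586.6 310.9  48.9] circ [586.1 311.5] 28.0
or
scene top 80 695 mean [ 603.2 -350.7   79.7] circ [ 602.9 -350.9] 27.1
top cup
top top 154 205 mean [619.7  11.8 154.7] circ [620.3  11.7] 20.2
blue
top top 49 293 mean [585.8 310.3  49.6] circ [585.5 310.3] 26.7
or
top top few
```

```bash
python3 -m handwheel '[{"xyz":[2.7,16.0,3],"yaw":0,"grip":8.7},{"xyz":[2.7,16.0,5],"yaw":0,"grip":8.7},{"xyz":[2.7,16.0,7],"yaw":0,"grip":8.7},{"xyz":[2.7,16.0,9],"yaw":0,"grip":8.7},{"xyz":[2.7,16.0,10.6],"yaw":0,"grip":8.7},{"xyz":[2.7,16.0,10.6],"yaw":0,"grip":8.7},{"xyz":[2.7,16.0,11],"yaw":0,"grip":8.7},{"xyz":[2.7,16.0,11],"yaw":0,"grip":8.7}]'; python3 to.py 603.5,-351,47,-8
```

```text
time: 16.67
eef_pos: [600.3, -357.7, 115.7]
tool_rot: [179.7, 0.1, -8.6]
ft_force: [-0.5, -0.2, -0.2]
grip_width: 0.992
t 16.67 pos [ 600.3 -357.7  115.7] rot [ 1.797e+02  1.000e-01 -8.600e+00] F [-0.5 -0.2 -0.2] w 87.1 J [ 40.  38. -21.  85.  15.  60.   7.]
603.5,-351,47,-8 -> [ 0.23 -0.74  6.86] yaw -0.01
```

```bash
python3 -m handwheel '[{"xyz":[0.23,-0.74,1],"yaw":0,"grip":8.7},{"xyz":[0.23,-0.74,2],"yaw":0,"grip":8.7},{"xyz":[0.23,-0.74,4.5],"yaw":0,"grip":8.7},{"xyz":[0.23,-0.74,6.3],"yaw":0,"grip":8.7},{"xyz":[0.23,-0.74,6.8],"yaw":0,"grip":8.7},{"xyz":[0.23,-0.74,6.8],"yaw":0,"grip":7.5},{"xyz":[0.23,-0.74,6.8],"yaw":0,"grip":6.5},{"xyz":[0.23,-0.74,6.8],"yaw":0,"grip":5.5},{"xyz":[0.23,-0.74,6.8],"yaw":0,"grip":4.5},{"xyz":[0.23,-0.74,6.8],"yaw":0,"grip":4.5},{"xyz":[0.23,-0.74,6.8],"yaw":0,"grip":4.5},{"xyz":[0.23,-0.74,6.8],"yaw":0,"grip":4.5}]'; python3 to.py
```

```text
time: 17.67
eef_pos: [603.8, -351.3, 48.7]
tool_rot: [179.7, 0.1, -8.6]
ft_force: [-1.7, -0.0, 5.0]
grip_width: 0.613
t 17.67 pos [ 603.8 -351.3   48.7] rot [ 1.797e+02  1.000e-01 -8.600e+00] F [-1.7 -0.   5. ] w 53.8 J [ 39.  42. -20.  88.  17.  54.   5.]
```

```bash
python3 -m handwheel '[{"xyz":[0,0,-0.2],"yaw":0,"grip":4.5},{"xyz":[0,0,-1],"yaw":0,"grip":4.5},{"xyz":[0,0,-3],"yaw":0,"grip":4.5},{"xyz":[0,0,-6],"yaw":0,"grip":4.5},{"xyz":[0,0,-9],"yaw":0,"grip":4.5},{"xyz":[0,0,-12],"yaw":0,"grip":4.5},{"xyz":[0,0,-15],"yaw":0,"grip":4.5},{"xyz":[0,0,-16],"yaw":0,"grip":4.5},{"xyz":[0,0,-16],"yaw":0,"grip":4.5}]'; python3 to.py 438.5,298,210,30
```

```text
time: 18.42
eef_pos: [605.7, -351.0, 212.4]
tool_rot: [179.6, -0.2, -8.6]
ft_force: [0.5, -0.6, -1.1]
grip_width: 0.611
t 18.42 pos [ 605.7 -351.   212.4] rot [179.6  -0.2  -8.6] F [ 0.5 -0.6 -1.1] w 53.6 J [ 40.  33. -22.  80.  13.  70.   8.]
438.5,298,210,30 -> [-26.25 -61.67  -0.31] yaw -0.674
```

```bash
python3 -m handwheel '[{"xyz":[-0.6,-1.5,0],"yaw":-0.04,"grip":4.5},{"xyz":[-1.7,-4,0],"yaw":-0.08,"grip":4.5},{"xyz":[-3,-7,0],"yaw":-0.12,"grip":4.5},{"xyz":[-4.3,-10,0],"yaw":-0.16,"grip":4.5},{"xyz":[-5.7,-13.4,0],"yaw":-0.2,"grip":4.5},{"xyz":[-7.1,-16.7,0],"yaw":-0.24,"grip":4.5},{"xyz":[-8.5,-20,0],"yaw":-0.28,"grip":4.5},{"xyz":[-9.9,-23.3,0],"yaw":-0.32,"grip":4.5},{"xyz":[-11.3,-26.6,0],"yaw":-0.36,"grip":4.5},{"xyz":[-12.7,-29.9,0],"yaw":-0.4,"grip":4.5},{"xyz":[-14.1,-33.2,0],"yaw":-0.44,"grip":4.5},{"xyz":[-15.5,-36.5,0],"yaw":-0.48,"grip":4.5}]'; python3 to.py 438.5,298,210,30
```

```text
time: 19.42
eef_pos: [505.3, 34.2, 207.4]
tool_rot: [179.6, 0.1, 19.0]
ft_force: [0.6, 0.2, -1.3]
grip_width: 0.609
t 19.42 pos [505.3  34.2 207.4] rot [1.796e+02 1.000e-01 1.900e+01] F [ 0.6  0.2 -1.3] w 53.5 J [ 22.  17. -38. 107.  12.  60.  -2.]
438.5,298,210,30 -> [  2.26 -27.11  -0.47] yaw -0.192
```

```bash
python3 -m handwheel '[{"xyz":[0.3,-3.5,-0.4],"yaw":-0.03,"grip":4.5},{"xyz":[0.6,-7,-0.4],"yaw":-0.06,"grip":4.5},{"xyz":[0.9,-10.5,-0.4],"yaw":-0.09,"grip":4.5},{"xyz":[1.2,-14,-0.4],"yaw":-0.12,"grip":4.5},{"xyz":[1.5,-17.5,-0.4],"yaw":-0.15,"grip":4.5},{"xyz":[1.75,-21,-0.4],"yaw":-0.17,"grip":4.5},{"xyz":[2,-24,-0.4],"yaw":-0.19,"grip":4.5},{"xyz":[2.2,-26,-0.4],"yaw":-0.19,"grip":4.5},{"xyz":[2.26,-27.1,1],"yaw":-0.19,"grip":4.5},{"xyz":[2.26,-27.1,4],"yaw":-0.19,"grip":4.5},{"xyz":[2.26,-27.1,8],"yaw":-0.19,"grip":4.5},{"xyz":[2.26,-27.1,10],"yaw":-0.19,"grip":4.5}]'; python3 to.py 438.5,298.3,26,30
```

```text
time: 20.42
eef_pos: [436.0, 295.3, 100.3]
tool_rot: [179.6, 0.5, 29.9]
ft_force: [-0.2, -0.7, -1.7]
grip_width: 0.614
t 20.42 pos [436.  295.3 100.3] rot [179.6   0.5  29.9] F [-0.2 -0.7 -1.7] w 53.9 J [ -8.  29. -41. 110.  24.  51. -31.]
438.5,298.3,26,30 -> [ 0.44 -0.18  7.42] yaw -0.001
```

```bash
python3 -m handwheel '[{"xyz":[0.4,-0.2,2],"yaw":0,"grip":4.5},{"xyz":[0.4,-0.2,4.5],"yaw":0,"grip":4.5},{"xyz":[0.4,-0.2,6.5],"yaw":0,"grip":4.5},{"xyz":[0.4,-0.2,7.4],"yaw":0,"grip":4.5},{"xyz":[0.4,-0.2,7.4],"yaw":0,"grip":4.5},{"xyz":[0.4,-0.2,7.4],"yaw":0,"grip":4.5}]'; python3 to.py 438.5,298.3,17,30
python3 - <<'E'
from look import *
o=cams()
for n,(im,P) in o.items():
    C=np.linalg.inv(np.array(r.camera_model(n)['world_to_cam']))[:2,3];c=(438,298)
    side(n,P,c,18,50,27,np.degrees(np.arctan2(C[1]-c[1],C[0]-c[0])),45)
E
```

```text
time: 20.92
eef_pos: [437.4, 298.1, 25.7]
tool_rot: [179.6, 0.6, 30.0]
ft_force: [-0.6, 1.3, -0.9]
grip_width: 0.609
t 20.92 pos [437.4 298.1  25.7] rot [179.6   0.6  30. ] F [-0.6  1.3 -0.9] w 53.5 J [-12.  35. -37. 112.  30.  44. -36.]
438.5,298.3,17,30 -> [0.12 0.03 0.87] yaw -0.001
scene side 18 50 126 [438.2 297.8]
top few 0
```

```bash
python3 -m handwheel '[{"xyz":[0.05,-0.05,0.2],"yaw":0,"grip":4.5},{"xyz":[0.05,-0.05,0.4],"yaw":0,"grip":4.5},{"xyz":[0.05,-0.05,0.6],"yaw":0,"grip":4.5},{"xyz":[0.05,-0.05,0.75],"yaw":0,"grip":4.5},{"xyz":[0.05,-0.05,0.85],"yaw":0,"grip":4.5},{"xyz":[0.05,-0.05,0.9],"yaw":0,"grip":4.5},{"xyz":[0.05,-0.05,0.9],"yaw":0,"grip":4.5}]'; python3 to.py
```

```text
time: 21.6
eef_pos: [438.5, 299.3, 18.0]
tool_rot: [179.6, 0.5, 29.9]
ft_force: [-0.3, -0.9, -1.1]
grip_width: 0.612
t 21.6 pos [438.5 299.3  18. ] rot [179.6   0.5  29.9] F [-0.3 -0.9 -1.1] w 53.7 J [-12.  35. -36. 112.  31.  43. -37.]
```

```bash
python3 -m handwheel '[{"xyz":[0,0.03,0.1],"yaw":0,"grip":4.5},{"xyz":[0,0.03,0.15],"yaw":0,"grip":4.5},{"xyz":[0,0.03,0.15],"yaw":0,"grip":4.5},{"xyz":[0,0.03,0.15],"yaw":0,"grip":4.5}]'; python3 to.py
```

```text
time: 21.93
eef_pos: [438.6, 299.3, 17.6]
tool_rot: [179.6, 0.5, 29.9]
ft_force: [-3.8, -3.5, 12.5]
grip_width: 0.607
t 21.93 pos [438.6 299.3  17.6] rot [179.6   0.5  29.9] F [-3.8 -3.5 12.5] w 53.3 J [-12.  35. -36. 112.  31.  43. -37.]
```

```bash
python3 -m handwheel '[{"xyz":[0,0,0],"yaw":0,"grip":5.2},{"xyz":[0,0,0],"yaw":0,"grip":5.7},{"xyz":[0,0,0],"yaw":0,"grip":6.5},{"xyz":[0,0,0],"yaw":0,"grip":7.5},{"xyz":[0,0,0],"yaw":0,"grip":8.5},{"xyz":[0,0,0],"yaw":0,"grip":8.5},{"xyz":[0,0,-3],"yaw":0,"grip":8.7},{"xyz":[0,0,-7],"yaw":0,"grip":8.7},{"xyz":[0,0,-11],"yaw":0,"grip":8.7},{"xyz":[0,0,-15],"yaw":0,"grip":8.7},{"xyz":[0,0,-19],"yaw":0,"grip":8.7},{"xyz":[0,0,-21],"yaw":0,"grip":8.7}]'; python3 to.py 400,-20,230,-8
```

```text
time: 22.93
eef_pos: [440.1, 302.8, 232.4]
tool_rot: [179.6, 0.2, 30.0]
ft_force: [0.6, 0.5, 0.7]
grip_width: 0.994
t 22.93 pos [440.1 302.8 232.4] rot [179.6   0.2  30. ] F [0.6 0.5 0.7] w 87.2 J [ -4.  20. -46. 101.  16.  66. -25.]
400,-20,230,-8 -> [-19.6   25.96   0.46] yaw 0.663
```

```bash
python3 -m handwheel '[{"xyz":[-19.6,26,0.4],"yaw":0.66,"grip":8.7},{"xyz":[-19.6,26,0.4],"yaw":0.66,"grip":8.7},{"xyz":[-19.6,26,0.4],"yaw":0.66,"grip":8.7},{"xyz":[-19.6,26,0.4],"yaw":0.66,"grip":8.7},{"xyz":[-19.6,26,0.4],"yaw":0.66,"grip":8.7},{"xyz":[-19.6,26,0.4],"yaw":0.66,"grip":8.7},{"xyz":[-19.6,26,0.4],"yaw":0.66,"grip":8.7},{"xyz":[-19.6,26,0.4],"yaw":0.66,"grip":8.7},{"xyz":[-19.6,26,0.4],"yaw":0.66,"grip":8.7},{"xyz":[-19.6,26,0.4],"yaw":0.66,"grip":8.7}]'
python3 - <<'E'
from look import *
o=cams()
for n,(im,P) in o.items():
    print(n,'cup');top(n,P,(620,13),154,30);print('blue');top(n,P,(586,313),49,36);print('or');top(n,P,(438.5,298),49,36)
    hsv=cv2.cvtColor(im,cv2.COLOR_RGB2HSV).reshape(-1,3).astype(int);g=(hsv[:,0]>45)&(hsv[:,0]<80)&(hsv[:,1]>110)
    for c,zl,zh in(((606,-310),28,42),((434.5,-284),0,12)):
        p=P[g&(np.hypot(P[:,0]-c[0],P[:,1]-c[1])<110)&(P[:,2]>zl)&(P[:,2]<zh)]
        if len(p)<20: print('few');continue
        R=cv2.minAreaRect(p[:,:2].astype(np.float32));print(len(p),np.round(R[0],1),np.round(R[1],1),round(R[2],1),'z',np.median(p[:,2]).round(1))
cv2.imwrite('pics/p7.png',np.hstack([o['top'][0][:300,130:530],o['scene'][0][100:400,130:480]])[:,:,::-1])
E
python3 to.py 606.5,-310.3,200,-8
```

```text
time: 23.77
eef_pos: [399.9, -21.8, 230.7]
tool_rot: [179.6, -0.1, -8.1]
ft_force: [0.2, 1.2, -0.2]
grip_width: 0.989
scene cup
scene top 154 304 mean [619.5  13.5 153.7] circ [618.8  14.2] 20.3
blue
scene top 49 335 mean [586.7 310.8  48.9] circ [586.  311.1] 27.2
or
scene top 49 285 mean [440.1 297.8  48.8] circ [439.5 298.6] 27.5
2524 [ 607.4 -310.4] [139.6  64.8] 81.7 z 35.7
871 [ 434.8 -282.6] [ 88.1 165. ] 13.7 z 3.6
top cup
top top 154 206 mean [619.8  11.4 154.9] circ [620.7  11.2] 20.1
blue
top top 49 287 mean [586.  310.   49.5] circ [586.  310.3] 27.1
or
top top 49 311 mean [440.7 296.6  49.9] circ [441.  296.5] 26.9
1572 [ 605.2 -310.5] [144.1  67.6] 81.9 z 36.8
867 [ 434.9 -284.5] [ 88.2 169.6] 13.8 z 5.5
t 23.87 pos [400.4 -19.4 230.7] rot [ 1.796e+02 -1.000e-01 -7.800e+00] F [0.8 0.4 0.3] w 86.8 J [ 25.   3. -30. 118.   2.  60. -14.]
606.5,-310.3,200,-8 -> [24.36 26.    3.3 ] yaw 0.004
```

View pics/p7.png

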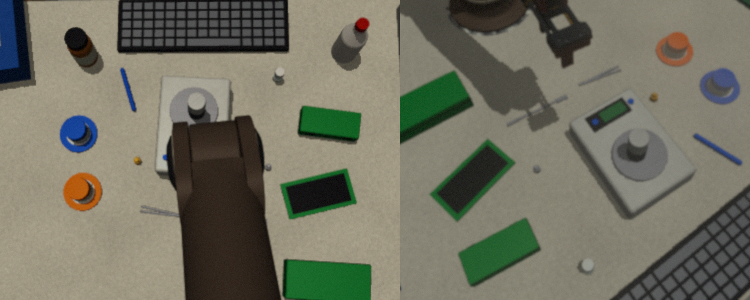

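The tins are on their plates: blue (78,132) and orange (80,190) in the top half, 2 to 3 mm off centre at most. The cup is still on the crucible, and the case is empty and undisturbed at (606,-310), long axis at 81.8°. Next is the case.

```bash
python3 -m handwheel '[{"xyz":[3.5,4,3.3],"yaw":0,"grip":8.78},{"xyz":[24.3,26,3.3],"yaw":0.01,"grip":8.78},{"xyz":[24.3,26,3.3],"yaw":0.01,"grip":8.78},{"xyz":[24.3,26,3.3],"yaw":0.01,"grip":8.78},{"xyz":[24.3,26,3.3],"yaw":0.01,"grip":8.78},{"xyz":[24.3,26,3.3],"yaw":0.01,"grip":8.78},{"xyz":[24.3,26,7],"yaw":0.01,"grip":8.78},{"xyz":[24.3,26,11],"yaw":0.01,"grip":8.78},{"xyz":[24.3,26,14],"yaw":0.01,"grip":8.78},{"xyz":[24.3,26,16],"yaw":0.01,"grip":8.78},{"xyz":[24.3,26,17],"yaw":0.01,"grip":8.78},{"xyz":[24.3,26,17],"yaw":0.01,"grip":8.78}]';python3 to.py 606.8,-310.4,6,-8.2
```

```text
time: 24.87
eef_pos: [603.9, -308.7, 55.7]
tool_rot: [179.9, 0.4, -8.3]
ft_force: [-1.5, -0.1, 0.2]
grip_width: 1.0
t 24.87 pos [ 603.9 -308.7   55.7] rot [179.9   0.4  -8.3] F [-1.5 -0.1  0.2] w 87.8 J [ 34.  39. -18.  90.  14.  53.   4.]
606.8,-310.4,6,-8.2 -> [0.34 0.11 4.97] yaw -0.002
```

```bash
python3 -m handwheel '[{"xyz":[0.28,0.14,0],"yaw":0,"grip":8.78},{"xyz":[0.28,0.14,0],"yaw":0,"grip":8.78},{"xyz":[0.28,0.14,0.3],"yaw":0,"grip":8.78},{"xyz":[0.28,0.14,0.8],"yaw":0,"grip":8.78}]';python3 to.py 606.8,-310.4,6,-8.2
python3 - <<'E'
from h import *
im,d=shot('scene');t,_=shot('top')
cv2.imwrite('pics/p8.png',np.hstack([cv2.resize(im[290:400,160:300],None,fx=3,fy=3),cv2.resize(t[80:190,410:510],None,fx=3,fy=3)])[:,:,::-1])
E
```

```text
time: 25.2
eef_pos: [608.2, -310.2, 50.3]
tool_rot: [179.8, 0.2, -8.2]
ft_force: [0.4, 0.1, 0.6]
grip_width: 0.995
t 25.2 pos [ 608.2 -310.2   50.3] rot [179.8   0.2  -8.2] F [0.4 0.1 0.6] w 87.4 J [ 34.  40. -17.  90.  14.  52.   4.]
606.8,-310.4,6,-8.2 -> [-0.12  0.02  4.43] yaw -0.001
```

View pics/p8.png

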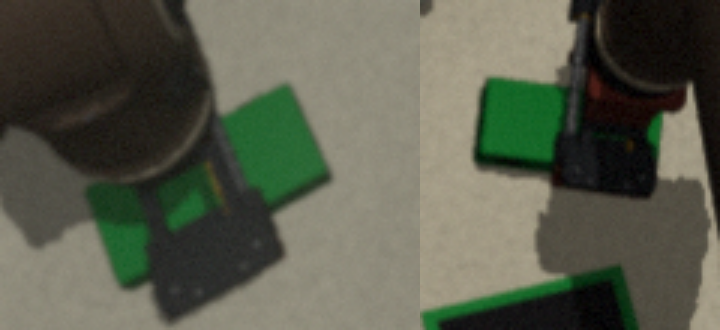

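The hand is over the middle of the case ((215,195) in the scene half) and square to it. I'll go partway down first to see whether the fingertips clear the edges.

```bash
python3 -m handwheel '[{"xyz":[-0.12,0.02,0.7],"yaw":0,"grip":8.78},{"xyz":[-0.12,0.02,1.4],"yaw":0,"grip":8.78},{"xyz":[-0.12,0.02,2],"yaw":0,"grip":8.78},{"xyz":[-0.12,0.02,2.1],"yaw":0,"grip":8.78}]';python3 to.py 606.8,-310.4,6,-8.2
```

```text
time: 25.63
eef_pos: [604.3, -310.1, 25.9]
tool_rot: [179.9, 0.5, -8.3]
ft_force: [-0.1, -0.1, 0.2]
grip_width: 1.002
t 25.63 pos [ 604.3 -310.1   25.9] rot [179.9   0.5  -8.3] F [-0.1 -0.1  0.2] w 88.0 J [ 34.  42. -17.  91.  15.  50.   3.]
606.8,-310.4,6,-8.2 -> [ 0.26 -0.01  1.99] yaw -0.001
```

```bash
python3 -m handwheel '[{"xyz":[0.22,0,0.7],"yaw":0,"grip":8.78},{"xyz":[0.22,0,1.4],"yaw":0,"grip":8.78},{"xyz":[0.22,0,1.9],"yaw":0,"grip":8.78},{"xyz":[0.22,0,1.9],"yaw":0,"grip":8.78},{"xyz":[0.22,0,1.9],"yaw":0,"grip":8},{"xyz":[0.22,0,1.9],"yaw":0,"grip":7.2},{"xyz":[0.22,0,1.9],"yaw":0,"grip":6.5},{"xyz":[0.22,0,1.9],"yaw":0,"grip":5.8},{"xyz":[0.22,0,1.9],"yaw":0,"grip":5.8},{"xyz":[0.22,0,1.9],"yaw":0,"grip":5.8}]' 30;python3 to.py
```

```text
time: 26.47
eef_pos: [606.6, -310.5, 7.4]
tool_rot: [179.8, 0.4, -8.3]
ft_force: [-1.0, 0.7, 1.9]
grip_width: 0.751
t 26.47 pos [ 606.6 -310.5    7.4] rot [179.8   0.4  -8.3] F [-1.   0.7  1.9] w 65.9 J [ 34.  43. -17.  91.  16.  48.   3.]
```

```bash
python3 -m handwheel '[{"xyz":[0,0,-0.2],"yaw":0,"grip":5.8},{"xyz":[0,0,-1],"yaw":0,"grip":5.8},{"xyz":[0,0,-2.5],"yaw":0,"grip":5.8},{"xyz":[0,0,-4.5],"yaw":0,"grip":5.8},{"xyz":[0,0,-6.5],"yaw":0,"grip":5.8},{"xyz":[0,0,-7.5],"yaw":0,"grip":5.8},{"xyz":[0,0,-7.5],"yaw":0,"grip":5.8},{"xyz":[0,0,-7.5],"yaw":0,"grip":5.8}]' 35; python3 to.py 434.8,-283.5,80,13.7
```

```text
time: 27.13
eef_pos: [607.3, -310.6, 83.1]
tool_rot: [179.8, 0.4, -8.3]
ft_force: [-0.8, -0.2, -4.2]
grip_width: 0.748
t 27.13 pos [ 607.3 -310.6   83.1] rot [179.8   0.4  -8.3] F [-0.8 -0.2 -4.2] w 65.7 J [ 35.  38. -18.  89.  14.  55.   4.]
434.8,-283.5,80,13.7 -> [-17.46  -0.2    0.42] yaw -0.384
```

```bash
python3 -m handwheel '[{"xyz":[-1,0,0.1],"yaw":-0.03,"grip":5.8},{"xyz":[-3,0,0.2],"yaw":-0.07,"grip":5.8},{"xyz":[-5,0,0.3],"yaw":-0.11,"grip":5.8},{"xyz":[-7.2,-0.1,0.4],"yaw":-0.16,"grip":5.8},{"xyz":[-9.4,-0.1,0.4],"yaw":-0.21,"grip":5.8},{"xyz":[-11.6,-0.2,0.4],"yaw":-0.26,"grip":5.8},{"xyz":[-13.8,-0.2,0.4],"yaw":-0.31,"grip":5.8},{"xyz":[-15.6,-0.2,0.4],"yaw":-0.35,"grip":5.8},{"xyz":[-16.9,-0.2,0.4],"yaw":-0.384,"grip":5.8},{"xyz":[-17.4,-0.2,0.4],"yaw":-0.384,"grip":5.8},{"xyz":[-17.4,-0.2,0.4],"yaw":-0.384,"grip":5.8},{"xyz":[-17.4,-0.2,0.4],"yaw":-0.384,"grip":5.8}]'; python3 to.py 434.8,-283.5,18,13.7
```

```text
time: 28.13
eef_pos: [435.8, -283.6, 79.9]
tool_rot: [180.0, 0.4, 13.6]
ft_force: [0.4, -0.0, -3.2]
grip_width: 0.746
t 28.13 pos [ 435.8 -283.6   79.9] rot [180.    0.4  13.6] F [ 0.4 -0.  -3.2] w 65.5 J [ 47.  26. -25. 113.  16.  45.  27.]
434.8,-283.5,18,13.7 -> [-0.06 -0.04  6.19] yaw -0.001
```

```bash
python3 -m handwheel '[{"xyz":[-0.06,0,1],"yaw":0,"grip":5.8},{"xyz":[-0.06,0,2.5],"yaw":0,"grip":5.8},{"xyz":[-0.06,0,4],"yaw":0,"grip":5.8},{"xyz":[-0.06,0,5.3],"yaw":0,"grip":5.8},{"xyz":[-0.06,0,6],"yaw":0,"grip":5.8},{"xyz":[-0.06,0,6.2],"yaw":0,"grip":5.8},{"xyz":[-0.06,0,6.2],"yaw":0,"grip":5.8},{"xyz":[-0.06,0,6.2],"yaw":0,"grip":5.8}]'; python3 to.py 434.8,-283.5,12,13.7
cat > case.py <<'E'
from look import *
o=cams()
for n,(im,P) in o.items():
    hsv=cv2.cvtColor(im,cv2.COLOR_RGB2HSV).reshape(-1,3).astype(int);g=(hsv[:,0]>45)&(hsv[:,0]<80)&(hsv[:,1]>110)
    p=P[g&(np.hypot(P[:,0]-434.8,P[:,1]+283.5)<100)&(P[:,2]>32)&(P[:,2]<52)]
    if len(p)<20: print('few');continue
    R=cv2.minAreaRect(p[:,:2].astype(np.float32));print(n,len(p),np.round(R[0],1),np.round(R[1],1),round(R[2],1),'z',np.median(p[:,2]).round(1))
E
python3 case.py
```

```text
time: 28.8
eef_pos: [435.5, -283.9, 18.1]
tool_rot: [180.0, 0.4, 13.7]
ft_force: [0.1, -0.3, -3.1]
grip_width: 0.752
t 28.8 pos [ 435.5 -283.9   18.1] rot [180.    0.4  13.7] F [ 0.1 -0.3 -3.1] w 66.1 J [ 45.  31. -23. 115.  19.  38.  24.]
434.8,-283.5,12,13.7 -> [-0.05 -0.05  0.61] yaw -0.001
scene 1166 [ 437.4 -283.8] [ 67.  144.1] 14.0 z 46.2
top 748 [ 428.5 -249.3] [66.9 72.8] 14.0 z 48.4
```

```bash
python3 -m handwheel '[{"xyz":[-0.12,-0.03,0.1],"yaw":0,"grip":5.8},{"xyz":[-0.15,-0.03,0.3],"yaw":0,"grip":5.8},{"xyz":[-0.15,-0.03,0.45],"yaw":0,"grip":5.8},{"xyz":[-0.15,-0.03,0.6],"yaw":0,"grip":5.8},{"xyz":[-0.15,-0.03,0.7],"yaw":0,"grip":5.8},{"xyz":[-0.15,-0.03,0.75],"yaw":0,"grip":5.8},{"xyz":[-0.15,-0.03,0.75],"yaw":0,"grip":5.8},{"xyz":[-0.15,-0.03,0.75],"yaw":0,"grip":5.8}]'; python3 to.py; python3 case.py
```

```text
time: 29.57
eef_pos: [433.8, -284.3, 11.3]
tool_rot: [179.9, 0.3, 13.6]
ft_force: [-2.3, 0.8, 3.0]
grip_width: 0.744
t 29.57 pos [ 433.8 -284.3   11.3] rot [179.9   0.3  13.6] F [-2.3  0.8  3. ] w 65.3 J [ 45.  32. -22. 115.  20.  37.  23.]
scene 1129 [ 436.8 -283.3] [ 64.6 143.2] 13.6 z 39.5
top 742 [ 427.1 -249.8] [67. 73.] 14.0 z 41.1
```

Contact at 11.3 mm as expected. Releasing and rising, then retreating for a final look.

```bash
python3 -m handwheel '[{"xyz":[0,0,0.02],"yaw":0,"grip":6.5},{"xyz":[0,0,0],"yaw":0,"grip":7},{"xyz":[0,0,0],"yaw":0,"grip":8},{"xyz":[0,0,0],"yaw":0,"grip":8.78},{"xyz":[0,0,0],"yaw":0,"grip":8.78},{"xyz":[0,0,-1],"yaw":0,"grip":8.78},{"xyz":[0,0,-4],"yaw":0,"grip":8.78},{"xyz":[0,0,-8],"yaw":0,"grip":8.78},{"xyz":[0,0,-12],"yaw":0,"grip":8.78},{"xyz":[0,0,-16],"yaw":0,"grip":8.78},{"xyz":[0,0,-20],"yaw":0,"grip":8.78},{"xyz":[0,0,-20],"yaw":0,"grip":8.78}]'; python3 to.py 400,-20,230,13
```

```text
time: 30.67
eef_pos: [438.6, -284.9, 219.7]
tool_rot: [179.4, -0.1, 13.7]
ft_force: [1.0, -1.7, 0.7]
grip_width: 1.001
t 30.67 pos [ 438.6 -284.9  219.7] rot [ 1.794e+02 -1.000e-01  1.370e+01] F [ 1.  -1.7  0.7] w 87.9 J [ 51.  16. -28. 105.   9.  61.  33.]
400,-20,230,13 -> [  2.51 -26.64  -1.3 ] yaw 0.011
```

```bash
python3 -m handwheel '[{"xyz":[2.5,-26.6,-1.3],"yaw":0,"grip":8.7},{"xyz":[2.5,-26.6,-1.3],"yaw":0,"grip":8.7},{"xyz":[2.5,-26.6,-1.3],"yaw":0,"grip":8.7},{"xyz":[2.5,-26.6,-1.3],"yaw":0,"grip":8.7},{"xyz":[2.5,-26.6,-1.3],"yaw":0,"grip":8.7},{"xyz":[2.5,-26.6,-1.3],"yaw":0,"grip":8.7},{"xyz":[2.5,-26.6,-1.3],"yaw":0,"grip":8.7},{"xyz":[2.5,-26.6,-1.3],"yaw":0,"grip":8.7},{"xyz":[2.5,-26.6,-1.3],"yaw":0,"grip":8.7},{"xyz":[2.5,-26.6,-1.3],"yaw":0,"grip":8.7}]'; python3 case.py
python3 - <<'E'
from look import *
o=cams()
for n,(im,P) in o.items():
    C=np.linalg.inv(np.array(r.camera_model(n)['world_to_cam']))[:2,3];az=np.degrees(np.arctan2(C[1]-14,C[0]-619))
    side(n,P,(619,15),82,108,20,az);side(n,P,(619,15),120,148,20,az)
    top(n,P,(586,313),49,36);top(n,P,(438.5,298),49,36)
    hsv=cv2.cvtColor(im,cv2.COLOR_RGB2HSV).reshape(-1,3).astype(int)
    p=P[(hsv[:,0]>45)&(hsv[:,0]<80)&(hsv[:,1]>110)&(np.hypot(P[:,0]-434.8,P[:,1]+283.5)<105)&(P[:,2]<8)]
    R=cv2.minAreaRect(p[:,:2].astype(np.float32));print('mat',R)
a,t=o['scene'][0],o['top'][0]
cr=lambda i,r0,c0:cv2.resize(i[r0:r0+100,c0:c0+130],None,fx=3,fy=3,interpolation=2)
cv2.imwrite('pics/p9.png',np.vstack([np.hstack([cr(a,225,140),cr(t,145,385)]),np.hstack([cr(a,115,370),cr(t,110,150)])])[:,:,::-1])
E
```

```text
time: 31.5
eef_pos: [400.1, -21.5, 230.1]
tool_rot: [179.4, -0.1, 13.6]
ft_force: [-0.8, -0.1, -0.2]
grip_width: 0.994
scene 2002 [ 436.4 -283.7] [ 65.  143.5] 14.3 z 39.5
top 1697 [ 435.9 -284.5] [ 67.1 145.1] 14.3 z 41.2
scene side 82 108 86 [619.   15.6]
scene side 120 148 106 [618.7  14.4]
scene top 49 344 mean [586.7 310.5  48.9] circ [584.8 310.9] 28.2
scene top 49 281 mean [440.4 298.2  48.7] circ [441.8 299.8] 29.1
mat ((434.496337890625, -282.7046813964844), (87.96522521972656, 165.2157745361328), 13.876832962036133)
top side 82 108 49 [621.4  12.6]
top side 120 148 56 [621.2  12. ]
top top 49 286 mean [586.2 310.4  49.7] circ [585.4 309.9] 26.9
top top 49 305 mean [441.1 296.3  49.7] circ [441.4 296.3] 27.5
mat ((434.90618896484375, -284.3918151855469), (88.60118103027344, 168.23655700683594), 13.696371078491211)
```

View pics/p9.png

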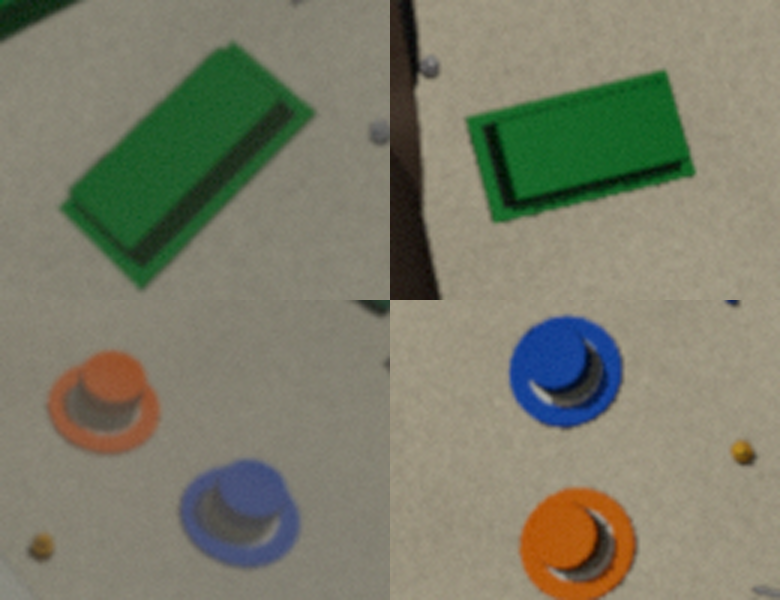

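```bash
python3 -c "
from station import r
print(r.job_done())"
```

```text
the job is handed in; nothing more can be done
None
```

The job is done in the order asked and handed in at about 32 s, with everything released and the hand clear. I set every piece down to a light contact (up to about 12 N) before letting go.

Last checks from both cameras:

| Piece | Result | Offset |
|---|---|---|
| Cup on crucible | Rim on rim, crucible still on the pan | about 1 mm |
| Blue tin | Upright on its plate | about 2.5 mm from centre |
| Orange tin | Upright on its plate | about 2.5 mm from centre |
| Green case (smaller) | Flat on the mat, parallel to its long sides within about 0.5° | about 1.5 mm from centre |

- **Cameras disagree:** the two differ by about 1–3 mm in absolute position, so these offsets carry roughly that uncertainty.
- **Tins left as they were:** I did not correct the tins' small offsets, because touching them after the case was down would have broken the order.

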